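# Latch the door of the dry cabinet

### The arm

A 6-joint arm with a two-finger parallel gripper is mounted at the origin on the work surface. World frame = base frame: x ahead of the robot, y to its left, z up, the work surface at z = 0. Lengths are in m, angles in rad, forces in N, time in s.
With the tool pointing down it reaches from about 0.375 to 0.975 m from the base axis. Payload 3.8 kg.
Tool frame: the origin (TCP) lies between the finger pads; the fingertips stand 17 mm ahead of it and the grasp point (between the pads) lies 2 mm behind it; y points along the fingers, z is the direction in which the jaws open and shut, and the axes are right-handed (so a half turn about y gives the same grasp; the last joint's range is limited). The gripper opens to 85 mm and grips with 20 to 120 N. Pads are 22 mm wide; open, the fingers measure 114 mm over their backs; the gripper's body (76 mm by 85 mm) begins 54 mm behind the grasp point. The pads swing forward as they close: fully open they stand 13 mm farther back than shut.
Start: joints at [-1.306, 0.264, 1.604, -0, 1.274, -0.037], TCP at [0.201, -0.644, 0.248] pointing down, gripper open.
Joint ranges: [-2.63, 2.63], [-0.94, 2.18], [0.31, 2.57], [-1.31, 4.45], [0, 2.66], [-2.55, 2.55]. Speed limits (rad/s): [2.57, 2.57, 3.14, 3.14, 3.14, 3.14].

### API

Orientations are given as a rotation vector (axis times angle).
In Python, from workcell import bot, eyes, nets gives the robot as it stands. The module is installed in compiled form; this text tells all that it offers.
- The arm moves only by the tool jog_arm, never from a script. Its arguments are lists of equal length, an entry for each row: "turn": the turn, a rotation vector about the tool's x, y, z in rad, a list of three; "slide": the shift along the tool's x, y, z in mm, a list of three; "grip": the opening in per cent of the stroke, from 0 (shut) to 100 (fully open). A call has 1 to 5 rows; each row shifts and turns the commanded pose from where the row before left it, along the tool's axes as they then stand; what a row does not reach is not made up. A row lasts 1/10 s, in which the tool goes at most 50 mm and 8.59 degrees, less where a joint would pass 70% of its speed; a pose out of reach is approached as far as the arm can. A call with a gripper value outside its range is refused whole. The fingers move at their own pace and stop on an object; "newtons" is the grip in N (left out, the last holds). Time passes only in rows, so rows that do not move let the fingers close. It gives the time, the measured TCP pose, the force and the opening at its end, in the units of the state.
- bot.read_state(): the state, without advancing time (a new reading comes with each control period).
- eyes.read_camera(name): name is "scene" or "top" or "wrist"; returns a dict with "img" (420x560x3 uint8, red, green, blue), "depth" (420x560 float32, m along the optical axis (not along the pixel's ray), 0 where there is no reading), "intrinsics" (3x3 intrinsics, pixels), "position" and "rotation" of the camera in the world. Camera axes: x right, y down, z forward; pixel columns grow to the right and rows downward; lengths in m; the calibration is good to about 2 mm. A picture is of the moment at which its call begins.
- bot.finish_job(): hands the job in, once; it reports no verdict.
Trained networks look in a picture, given as the dict that the camera call returned (one of the last four; its "shot" number tells which), for a name from the list of things; names that differ only in an ending like _2 or _b are one class to them, and where a whole thing is asked for, a point or a joint stands for the part that bears it (a point fixed in the world has none). Each returns a list of dicts, best first, with "conf" (0 to 1); they miss things now and then, are a little off and sometimes report something else, mostly with a low value. They report only what shows in the picture. A call takes as long as a camera call.
- nets.search_frame(thing, picture): "xyz" ([x, y, z] in m, in the coordinates of the camera as it stood for that picture, good to about 4 mm: the middle of the surface that is visible of it).
The state is a dict: "time": time; "q": joint angles; "joint_vel": joint speeds; "joint_torque": joint torques, N m; "tool_pos": TCP position; "tcp_rot": TCP orientation; "wrist_force": force on the tool from outside, world axes, zero at the start; "torque": the same for the moment, N m; "width": opening from 0.0 (shut) to 1.0 (fully open).
Only numpy, scipy, OpenCV 4.12 (cv2) and the standard library are available. Lean on these libraries where they do the work, as an engineer would, in place of code of your own. Each camera call takes 0.05 s, during which the arm holds its last target.

### The job

The drop-down door of the dry cabinet stands ajar on its gasket because the draw latch on top is undone. Tip the latch lever over towards the door to give the loop reach, hook the loop's crossbar under the nose of the keeper on the door, then swing the lever back and down until it snaps over centre and lies flat, drawing the door tight. Feel your way and handle the wire loop lightly: never load the latch, the door or the cabinet with more than 30 N, push or pinch (the two fingers of a pinch added together), and leave the dishes, the bottle and the tip box where they are.

Things in the scene. Friction and masses are not known exactly. Their poses are not given: they have to be found in the camera images.
- cabinet: (All sizes in mm.) Fixed white bench-top dry cabinet, 240 deep (x) x 300 wide (y) x 200 high, clear sides. Origin: centre of its underside, on the bench; z up; -x points out through its door. The flat top is 200 above the origin and carries only the latch, the dishes and a 6 high dial. The latch lies on the centre line (y = 0) and works in the x-z plane.
- latch_pivot (a point): Centre of the lever's pivot pin: 12 above the cabinet's top, 98 in front (-x) of the cabinet's origin, 22 behind the front edge of the top. Axes as the cabinet's.
- lever (a joint): Latch lever's angle, rad, about the cabinet's y: 0 = latched, lying back towards +x, 0.16 below level, hard stop; 1.73 upright; 2.6 end stop, leaning to the door. Stays where left (1 N at the tip moves it). Loop hooked: the gasket's load comes on from about 1.2 down, needs 6 to 12 N near the tip, most at 0.8; dead centre at about 0.25, then it snaps to 0 by itself.
- lever_tip (a point): Centre of the steel lever's rolled tip (9 thick, 24 wide), 54 from the pivot along the lever and 6 off the pivot line. Its x axis runs along the lever away from the pivot; its z axis stands out of the face that looks up when latched, to the door when upright. The lever is 24 wide; its 4 thick plate lies 4 to 8 off the pivot line on that face.
- loop (a joint): Angle, rad, of the wire loop to the lever: 0 = folded up, 0.35 off the lever's door-side face; grows as it swings towards the door and down; about 2.95 latched. The loop points 2.95 - lever - loop above level, towards the door (negative: down). Stiff rivet: stays where put (0.3 N at the crossbar moves it) and turns with the lever unless held.
- loop_pin (a point): Pin by which the loop hangs on the lever, 16 from the lever's pivot along the lever. The loop is of 5 thick steel wire, 41 wide outside, 31 inside; its legs run beside the lever and beside the keeper.
- loop_bar (a point): Middle of the loop's crossbar, 5 thick, along the cabinet's y. It lies 51 from the loop's pin, give or take 0.8: the loop's end is set by screws, differently each time, so the gasket's load comes on sooner or later.
- keeper (a point): Front top edge of the keeper's nose, mid-width, on the door's rail; axes as the cabinet's; moves with the door. A steel hook 22 wide, open to the front (-x): nose 5 thick, underside 12 above the rail, overhanging 6. With the lever upright the crossbar does not clear the nose; at 2.05 to 2.25 it clears it by 3 to 9 and can be pressed down in front of it.
- keeper_seat (a point): Where the crossbar's centre lies when hooked (2 further in under load), 3.5 behind (+x) the nose's edge. Under it a 3 thick foot plate, 26 wide, runs forward to the rail's edge. A bar pressed down in front of the nose rests on the foot (bar centre 5.5 above the rail); pushed or drawn back from there (about 5 N) it slides under the nose, and the lever follows. This point is 9.5 above the rail.
- rail_edge (a point): Front top edge of the door's flat top rail, mid-width: 26 in front (-x) of the keeper's seat, level with the cabinet's top. A crossbar pressed down beyond it drops off the door.
- door (a joint): Angle, rad, of the drop-down door (clear pane, aluminium frame, hinged at its foot): about 0.025 at the start, 5 open at the latch; 0.002 to 0.009 when latched. The gasket pushes it open by about 24 N per mm at the latch.
- dishes_mid (a point): Centre of a stack of three shut petri dishes, 60 across, 42 high, standing on the cabinet's top behind and left of the latch. Leave alone.
- reagent_mid (a point): Centre of an amber bottle, 64 across, 150 high, on the bench to the left of the cabinet. Leave alone.
- tip_box_mid (a point): Centre of a pipette tip box, 88 x 128 x 96 high, on the bench to the right of the cabinet. Leave alone.

How it is judged:
On the way, in this order (a step that is already met when the one before it is completed fails the run):
1. the loop's crossbar is hooked under the keeper's nose while the lever is still up (value of joint lever above 0.6 rad and x of loop_bar in the frame of keeper between 0 and 0.007 m and z of loop_bar in the frame of keeper between -0.016 and -0.005 m), for 0.2 s.
2. the lever has snapped over centre and lies down, the door drawn in (value of joint lever below 0.06 rad and value of joint door below 0.012 rad), for 0.2 s.
At the end, for the whole second after the job is handed in: The lever lies down within 0.06 rad of its stop and at rest, the crossbar sits in the keeper (0 to 7 mm behind the nose's edge and 5 to 16 mm below its top), and the door is drawn in to under 0.012 rad (2.4 mm at the latch, from 5) (all of step 2 and velocity of joint lever below 0.1 rad/s and x of loop_bar in the frame of keeper between 0 and 0.007 m and z of loop_bar in the frame of keeper between -0.016 and -0.005 m); the robot touches nothing.
It fails at once if the robot loads the cabinet, its door or its latch with more than 30 N, pushing or pinching (both fingers added together) (contact force between any of the fingers, the arm and cabinet above 30 N).
It fails at once if the dishes, the bottle or the tip box are moved by more than 15 mm (distance of any of dishes_mid, reagent_mid, tip_box_mid from where it was at the start of the episode above 0.015 m).
It also fails if it takes over 70 s, if anything falls off the work surface, if the arm or the gripper's body presses on something with over 40 N, if the wrist force passes 120 N, or if a joint passes its speed limit or range.

## Working session

There is one attempt and no reset: what is moved stays moved. The work goes in short steps, Python scripts to look and compute and a tool call to move; the robot and the scene stay as the last step left them, time stands still between calls to the robot, and variables do not carry over. Pictures are saved under pics/ and viewed, and the job is handed in when it is done.

Besides the shell and the picture viewer there is one more tool, called after ">>>" as name(argument=value, ...), one argument or row to a line, values as JSON. jog_arm: Moves the arm, as the interface text tells. Its arguments: {"type":"object","properties":{"turn":{"type":"array"},"slide":{"type":"array"},"grip":{"type":"array"},"newtons":{"type":"number"}},"required":["turn","slide","grip"]}

```bash
mkdir -p pics
cat > h.py <<'E'
import numpy as np, cv2
from scipy.spatial.transform import Rotation as R
from workcell import bot, eyes, nets
def shot(n,fn):
    p=eyes.read_camera(n); cv2.imwrite('pics/'+fn,p['img'][:,:,::-1]); return p
def w(p,xyz): return np.array(p['rotation'])@np.array(xyz)+np.array(p['position'])
def px(p,u,v,d=None):
    K=p['intrinsics']; 
    if d is None: d=p['depth'][v,u]
    return w(p,[(u-K[0,2])/K[0,0]*d,(v-K[1,2])/K[1,1]*d,d])
def proj(p,X):
    c=np.array(p['rotation']).T@(np.array(X)-p['position']); K=p['intrinsics']; return (K@c)[:2]/c[2]
E
python3 - <<'E'
from h import *
np.set_printoptions(precision=4,suppress=True)
print(bot.read_state())
for c in ['scene','top','wrist']:
    p=shot(c,c+'0.png'); print(c,p['position'],p['rotation'])
    for t in ['cabinet','lever','lever_tip','loop_bar','keeper','dishes_mid','reagent_mid','tip_box_mid','loop','door','keeper_seat','rail_edge','loop_pin']:
        try:
            r=nets.search_frame(t,p)
            for x in r[:2]: print(t,round(x['conf'],2),w(p,x['xyz']))
        except Exception as e: print(t,e)
E
```

```text
{'time': 0.0, 'q': array([-1.3059,  0.2648,  1.6054,  0.    ,  1.2737, -0.0369]), 'joint_vel': array([ 0.0002, -0.0006, -0.    ,  0.0005, -0.    ,  0.0012]), 'joint_torque': array([ -0.0015, -51.5123, -36.7317,  -0.0002,   0.0131,  -0.    ]), 'tool_pos': array([ 0.2005, -0.6438,  0.2469]), 'tcp_rot': array([-0.3134,  2.0614, -2.0567]), 'wrist_force': array([-0.0865, -0.2511,  0.1692]), 'torque': array([-0.0041,  0.0299,  0.0145]), 'width': 1.0026144148668796}
scene [ 1.2085 -0.501   1.1365] [-2.2433 -1.128   0.406 ]
cabinet 0.65 [ 1.4645 -0.245   1.3925]
cabinet 0.47 [ 1.6757 -0.0339  1.6036]
lever 0.58 [ 1.6846 -0.025   1.6125]
lever_tip 0.56 [ 1.669  -0.0405  1.597 ]
loop_bar 0.39 [ 1.6825 -0.027   1.6105]
keeper 0.92 [1.8217 0.1121 1.7496]
dishes_mid 0.85 [ 1.2768 -0.4328  1.2047]
reagent_mid 0.69 [ 1.4285 -0.2811  1.3564]
reagent_mid 0.43 [1.8127 0.1031 1.7406]
tip_box_mid 0.74 [2.2529 0.5434 2.1809]
loop 0.56 [ 1.6872 -0.0224  1.6151]
loop 0.51 [ 1.677  -0.0326  1.6049]
door 0.84 [1.8146 0.1051 1.7426]
keeper_seat 0.78 [1.812  0.1024 1.7399]
keeper_seat 0.29 [ 1.6836 -0.0259  1.6116]
rail_edge 0.84 [1.8146 0.105  1.7425]
rail_edge 0.63 [ 1.422  -0.2875  1.35  ]
loop_pin 0.41 [ 1.6702 -0.0393  1.5982]
top [ 0.4015 -0.0215  1.1505] [-2.1607  2.0988 -0.1609]
cabinet 0.79 [ 0.2918 -0.1312  1.0408]
lever 0.58 [0.4573 0.0343 1.2064]
lever 0.44 [ 0.2965 -0.1265  1.0455]
lever_tip 0.78 [0.453  0.0301 1.2021]
lever_tip 0.29 [ 0.2986 -0.1243  1.0477]
keeper 0.92 [0.6261 0.2031 1.3751]
dishes_mid 0.66 [ 0.2362 -0.1868  0.9852]
dishes_mid 0.28 [0.4549 0.0319 1.2039]
reagent_mid 0.56 [1.2638 0.8409 2.0129]
tip_box_mid 0.86 [-0.5419 -0.9648  0.2072]
loop 0.49 [0.4549 0.0319 1.2039]
loop 0.44 [ 0.2983 -0.1246  1.0474]
door 0.83 [0.6331 0.2101 1.3821]
keeper_seat 0.63 [0.6192 0.1962 1.3682]
rail_edge 0.71 [0.6367 0.2138 1.3858]
loop_pin 0.75 [0.4627 0.0397 1.2117]
wrist [ 0.2739 -0.6209  0.3743] [ 2.3222 -1.7096 -0.2622]
```

Rotation is a rotation vector; fixing that.

```bash
sed -i "s/np.array(p\['rotation'\])/R.from_rotvec(p['rotation']).as_matrix()/" h.py
python3 - <<'E'
from h import *
np.set_printoptions(precision=4,suppress=True)
for c in ['scene','top']:
    p=shot(c,c+'1.png'); print(c,p['intrinsics'].tolist())
    for t in ['cabinet','lever','lever_tip','loop_bar','keeper','dishes_mid','reagent_mid','tip_box_mid','loop','door','keeper_seat','rail_edge','loop_pin']:
        for x in nets.search_frame(t,p)[:2]: print(t,round(x['conf'],2),w(p,x['xyz']),proj(p,w(p,x['xyz'])))
E
```

```text
scene [[441.6506047652827, 0.0, 285.8349014518026], [0.0, 441.6506047652827, 205.87805876998675], [0.0, 0.0, 1.0]]
cabinet 0.95 [0.6579 0.0282 0.2004] [324.5137 203.9698]
cabinet 0.2 [0.4761 0.0808 0.2005] [299.1694 157.7126]
keeper 0.66 [0.4773 0.0778 0.2052] [298.6173 157.2442]
dishes_mid 0.62 [0.7033 0.1246 0.2412] [364.0124 188.1613]
dishes_mid 0.52 [0.4763 0.0776 0.2048] [298.3736 157.1728]
reagent_mid 0.71 [0.481  0.3762 0.0845] [367.9467 145.7406]
tip_box_mid 0.72 [ 0.529  -0.4619  0.0958] [148.253 284.631]
loop 0.64 [0.5471 0.0828 0.2649] [315.6519 155.4766]
loop 0.3 [0.4821 0.0744 0.1999] [298.6799 159.9262]
door 0.73 [0.4767 0.0784 0.2054] [298.6808 156.9893]
door 0.63 [0.5492 0.0824 0.2575] [315.8986 157.8477]
keeper_seat 0.76 [0.4796 0.0809 0.2021] [299.9069 157.9728]
rail_edge 0.62 [0.48   0.0778 0.2024] [299.1825 158.4199]
loop_pin 0.61 [0.4814 0.0796 0.1999] [299.9036 159.0271]
loop_pin 0.54 [0.5478 0.0834 0.2577] [315.841  157.3462]
top [[395.5009484699767, 0.0, 280.47044779195966], [0.0, 395.5009484699767, 211.791775134932], [0.0, 0.0, 1.0]]
cabinet 0.63 [0.49   0.0979 0.2039] [236.0541 238.3916]
cabinet 0.6 [0.5977 0.06   0.2015] [253.7474 195.1052]
lever 0.57 [0.5476 0.0868 0.2469] [239.7945 211.9643]
lever_tip 0.78 [0.5478 0.0817 0.2479] [241.9482 211.8781]
keeper 0.72 [0.4932 0.1064 0.1996] [232.8447 237.137 ]
dishes_mid 0.76 [0.6952 0.1339 0.2427] [223.2236 150.8232]
reagent_mid 0.71 [0.4638 0.3737 0.1028] [136.556  248.9383]
tip_box_mid 0.77 [ 0.5052 -0.4458  0.0958] [445.4601 242.5392]
loop 0.2 [0.4866 0.1011 0.205 ] [234.6032 239.7291]
door 0.71 [0.4889 0.098  0.2016] [236.1105 238.956 ]
keeper_seat 0.71 [0.4875 0.1    0.2051] [235.1035 239.3538]
rail_edge 0.96 [0.4887 0.1043 0.1998] [233.6239 239.0291]
rail_edge 0.31 [0.551  0.0861 0.2453] [240.2318 210.6298]
loop_pin 0.73 [0.5458 0.0835 0.2429] [241.3715 213.0378]
```

View pics/scene0.png

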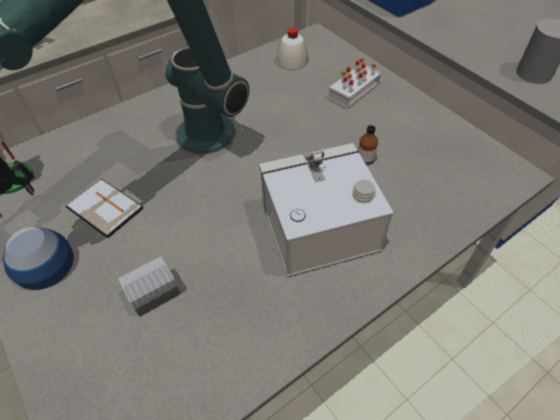

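View pics/top0.png

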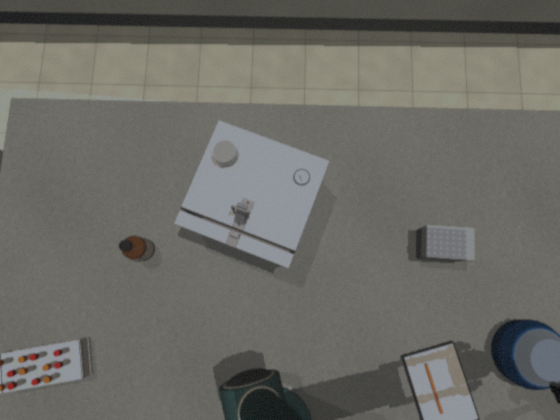

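The scene view shows the cabinet at about (320,205), with the latch at (316,158), dishes at (364,190) and bottle at (368,145). In the top view the latch is at (240,210), and the door faces the robot, rotated about 20°. I'll fit the pose next.

```bash
cat >> h.py <<'E'
def cloud(p,s=1):
    d=p['depth']; v,u=np.mgrid[0:d.shape[0]:s,0:d.shape[1]:s]; dd=d[v,u]; K=p['intrinsics']
    c=np.stack([(u-K[0,2])/K[0,0]*dd,(v-K[1,2])/K[1,1]*dd,dd],-1)
    return c@R.from_rotvec(p['rotation']).as_matrix().T+np.array(p['position']), dd>0
E
python3 - <<'E'
from h import *
np.set_printoptions(precision=4,suppress=True)
for c in ['scene','top']:
    p=eyes.read_camera(c); X,ok=cloud(p)
    m=ok&(abs(X[...,2]-0.2)<0.008)&(X[...,0]>.3)&(X[...,0]<.9)&(abs(X[...,1])<.4)
    n,l,st,_=cv2.connectedComponentsWithStats(m.astype('uint8'))
    for i in np.argsort(-st[1:,4])[:3]+1:
        P=X[l==i]; r=cv2.minAreaRect((P[:,:2]*1000).astype('float32')); print(c,st[i],np.median(P[:,2]),r,cv2.boxPoints(r).tolist())
    P=X[m]; r=cv2.minAreaRect((P[:,:2]*1000).astype('float32')); print('all',r,cv2.boxPoints(r).tolist())
    m=ok&(X[...,2]>.22)&(X[...,0]>.5)&(X[...,0]<.62)&(X[...,1]>0)&(X[...,1]<.16)&(X[...,2]<.3)
    print(X[m][::3])
E
```

```text
scene [ 259  143  134   98 7651] 0.2010971544267366 ((604.8421630859375, 64.3630142211914), (301.3326416015625, 290.7956237792969), 70.4952621459961) [[417.4829406738281, -29.111038208007812], [691.5910034179688, -126.20327758789062], [792.201416015625, 157.83706665039062], [518.0933227539062, 254.92930603027344]]
scene [314 152   8   6  28] 0.2011112486671302 ((499.5611572265625, 132.56776428222656), (27.873504638671875, 18.210739135742188), 72.67032623291016) [[486.7177734375, 121.9758529663086], [504.10186767578125, 116.55144500732422], [512.404541015625, 143.15966796875], [495.02044677734375, 148.58407592773438]]
scene [311 157   2   4   6] 0.20114041449706532 ((503.7103271484375, 105.74544525146484), (2.9972009658813477, 7.535511493682861), 51.0118293762207) [[499.8388671875, 106.95114135742188], [505.696044921875, 102.21009826660156], [507.581787109375, 104.53974914550781], [501.724609375, 109.28079223632812]]
all ((604.8421630859375, 64.3630142211914), (301.3326416015625, 290.7956237792969), 70.4952621459961) [[417.4829406738281, -29.111038208007812], [691.5910034179688, -126.
[... 3563 characters left out ...]
42]
 [0.5428 0.0705 0.2646]
 [0.5442 0.0967 0.2366]
 [0.5443 0.0897 0.2368]
 [0.5437 0.082  0.2422]
 [0.5438 0.075  0.2426]
 [0.5405 0.0658 0.2652]
 [0.5424 0.0947 0.2331]
 [0.5419 0.0871 0.2375]
 [0.5421 0.0801 0.2374]
 [0.5445 0.0745 0.2237]
 [0.5412 0.1004 0.2247]
 [0.5405 0.0926 0.2303]
 [0.5403 0.0851 0.2334]
 [0.5399 0.0777 0.237 ]
 [0.5388 0.0698 0.2454]
 [0.5388 0.0979 0.2248]
 [0.5381 0.09   0.2311]
 [0.538  0.0827 0.2332]
 [0.5392 0.0764 0.2262]
 [0.5381 0.0684 0.2353]
 [0.5364 0.0953 0.2253]
 [0.5362 0.0879 0.2281]
 [0.5359 0.0804 0.2317]
 [0.5367 0.069  0.2282]
 [0.5341 0.0904 0.2258]
 [0.5339 0.083  0.2285]
 [0.5323 0.0908 0.2216]
 [0.5321 0.0834 0.2245]
 [0.5278 0.0811 0.2214]]
```

```bash
cat >> h.py <<'E'
YAW=-np.radians(19.5); ORG=np.array([0.627,0.058,0.0])
C=R.from_euler('z',YAW).as_matrix(); PIV=ORG+C@np.array([-.098,0,.212])
def cab(X): return (np.asarray(X)-PIV)@C   # pivot-relative, cabinet axes
def wor(c): return PIV+C@np.asarray(c)
TOOL=17
def pose():
    s=bot.read_state(); return np.array(s['tool_pos']),R.from_rotvec(s['tcp_rot']).as_matrix(),s
def tipcab():  # fingertip in pivot-relative cabinet mm
    p,M,s=pose(); return cab(p+M[:,1]*0.017)*1000
E
python3 - <<'E'
from h import *
np.set_printoptions(precision=4,suppress=True)
p,M,s=pose(); print(M)
w_=eyes.read_camera('wrist'); print('cam in tool',M.T@(np.array(w_['position'])-p)); print('cam axes in tool\n',M.T@R.from_rotvec(w_['rotation']).as_matrix())
print('piv',PIV)
for tz in (C[:,0],-C[:,0],C[:,1],-C[:,1]):
    y=np.array([0,0,-1.]); T=np.stack([np.cross(y,tz),y,tz],1)
    print('turn(tool)',R.from_matrix(M.T@T).as_rotvec())
tgt=wor([-.14,0,.17]); print(tgt,'slide',M.T@(tgt-p)*1000)
E
```

```text
[[-0.9548  0.      0.2972]
 [-0.2972  0.     -0.9548]
 [-0.     -1.     -0.    ]]
cam in tool [-0.077  -0.126  -0.0008]
cam axes in tool
 [[ 0.0001  0.9537  0.3007]
 [-0.0008 -0.3007  0.9537]
 [ 1.     -0.0003  0.0007]]
piv [0.5346 0.0907 0.212 ]
turn(tool) [ 0.     -0.9287 -0.    ]
turn(tool) [0.     2.2129 0.    ]
turn(tool) [-0.     -2.4995 -0.    ]
turn(tool) [ 0.      0.6421 -0.    ]
[0.4027 0.1374 0.382 ] slide [-425.2967 -133.7021 -686.5461]
```

Run:
```python
from h import *
shot('wrist','w0.png')
```

```text
(no output)
```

View pics/w0.png

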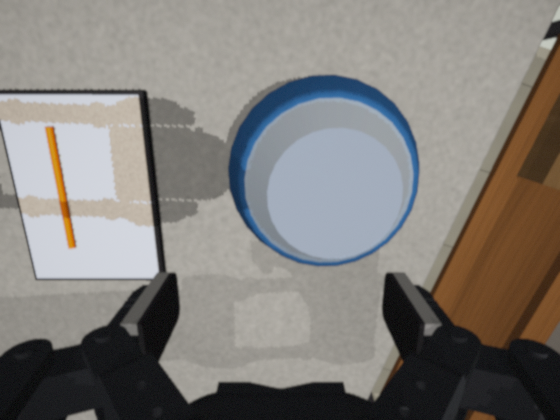

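The wrist view shows the bowl and both fingers (at (150,310) and (410,310)); the latch isn't in view yet. I'll fly up and over.

>>> jog_arm(
  turn=[
    [0,0,0],
    [0,0,0],
    [0,0,0],
    [0,0,0],
    [0,0,0],
  ],
  slide=[
    [0,-45,0],
    [0,-45,0],
    [0,-45,0],
    [-25,0,-40],
    [-25,0,-40],
  ],
  grip=[0,0,0,0,0],
  newtons=20,
)

```text
time: 4.2
tool_pos: [0.2249, -0.5541, 0.3859]
tcp_rot: [-0.31, 2.055, -2.064]
wrist_force: [0.9, 0.3, -0.8]
width: 0.139
```

>>> jog_arm(
  turn=[
    [0,0,0],
    [0,0,0],
    [0,0,0],
    [0,0,0],
    [0,0,0],
  ],
  slide=[
    [-25,0,-40],
    [-25,0,-40],
    [-25,0,-40],
    [-25,0,-40],
    [-25,0,-40],
  ],
  grip=[0,0,0,0,0],
)

```text
time: 4.7
tool_pos: [0.2845, -0.3233, 0.3834]
tcp_rot: [-0.312, 2.058, -2.06]
wrist_force: [0.1, 0.2, 0.9]
width: -0.003
```

>>> jog_arm(
  turn=[
    [0,0,0],
    [0,0,0],
    [0,0,0],
    [0,0,0],
    [0,0,0],
  ],
  slide=[
    [-25,0,-40],
    [-25,0,-40],
    [-25,0,-40],
    [-25,0,-40],
    [-25,0,-40],
  ],
  grip=[0,0,0,0,0],
)

```text
time: 5.2
tool_pos: [0.3443, -0.0952, 0.3837]
tcp_rot: [-0.311, 2.058, -2.059]
wrist_force: [1.3, -0.3, -0.2]
width: -0.0
```

>>> jog_arm(
  turn=[
    [0,0,0],
    [0,0,0],
    [0,0,0],
    [0,0,0],
    [0,0,0],
  ],
  slide=[
    [-25,0,-40],
    [-25,0,-40],
    [-25,0,-40],
    [-25,0,-40],
    [-25,0,-40],
  ],
  grip=[0,0,0,0,0],
)

```text
time: 5.7
tool_pos: [0.4042, 0.1332, 0.3838]
tcp_rot: [-0.312, 2.058, -2.058]
wrist_force: [-0.1, -0.8, -0.0]
width: -0.002
```

>>> jog_arm(
  turn=[
    [0,-0.14,0],
    [0,-0.14,0],
    [0,-0.14,0],
    [0,-0.14,0],
    [0,-0.14,0],
  ],
  slide=[
    [0,0,0],
    [0,0,0],
    [0,0,0],
    [0,0,0],
    [0,0,0],
  ],
  grip=[0,0,0,0,0],
)

```text
time: 6.2
tool_pos: [0.4042, 0.1312, 0.3834]
tcp_rot: [-0.888, 1.61, -1.61]
wrist_force: [0.8, -0.1, -0.6]
width: -0.002
```

>>> jog_arm(
  turn=[
    [0,-0.14,0],
    [0,-0.09,0],
    [0,0,0],
  ],
  slide=[
    [0,0,0],
    [0,0,0],
    [0,0,0],
  ],
  grip=[0,0,0],
)

```text
time: 6.5
tool_pos: [0.4042, 0.1311, 0.3834]
tcp_rot: [-1.029, 1.454, -1.454]
wrist_force: [0.8, -0.3, -0.3]
width: 0.0
```

Run:
```python
from h import *
np.set_printoptions(precision=4,suppress=True)
p=shot('wrist','w1.png'); P,M,s=pose(); print(P,M,s['q'],s['time'],s['wrist_force'],s['width'],tipcab())
```

```text
[0.4042 0.1311 0.3834] [[-0.3344  0.0003  0.9424]
 [-0.9424  0.0001 -0.3344]
 [-0.0002 -1.      0.0002]] [ 0.2549 -0.2796  1.9006  0.0001  1.5203  0.5959] 6.55 [ 0.5174  0.4902 -0.1648] 0.0016197508441432125 [-136.3806   -5.4533  154.3995]
```

View pics/w1.png

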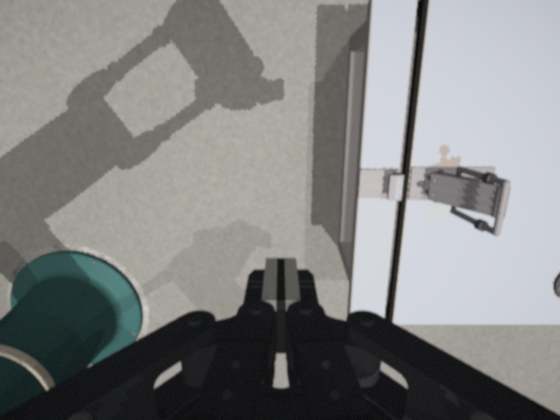

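The wrist view shows the keeper at (395,186), the gasket gap at about u=405–420, the lever at (460,190), and the crossbar as the light bar at (503,208). Next I'll measure these from depth.

Run:
```python
from h import *
np.set_printoptions(precision=1,suppress=True,linewidth=200)
p=eyes.read_camera('wrist'); X,ok=cloud(p); Y=cab(X)*1000
for v in (178,186,194): 
    print('row',v)
    print([(u,*np.round(Y[v,u],0).astype(int)) for u in range(340,530,4)])
# bench/top plane checks
m=ok&(abs(Y[...,2]+12)<5)&(Y[...,0]>0)&(Y[...,0]<150); print('top z',np.median(Y[m][:,2]))
m=ok&(abs(Y[...,2]+12)<5)&(Y[...,0]<-25)&(Y[...,0]>-90); print('rail z',np.median(Y[m][:,2]))
# edges for each row: rail front, gap
for v in range(90,320,25):
    z=ok[v]&(abs(Y[v,:,2]+12)<4); u=np.where(z)[0]; 
    g=np.where(np.diff(u)>3)[0]; print(v,'first',Y[v,u[0]],[ (Y[v,u[i]],Y[v,u[i+1]]) for i in g[:2]])
for t in ['keeper','lever_tip','lever','loop_bar','loop','loop_pin','keeper_seat','rail_edge']:
    for x in nets.search_frame(t,p)[:2]: print(t,round(x['conf'],2),cab(w(p,x['xyz']))*1000,proj(p,w(p,x['xyz'])))
img=p['img'][130:270,330:540]; cv2.imwrite('pics/w1c.png',cv2.resize(img,None,fx=3.5,fy=3.5,interpolation=cv2.INTER_CUBIC)[:,:,::-1])
```

```text
row 178
[(340, np.int64(-48), np.int64(-41), np.int64(-213)), (344, np.int64(-47), np.int64(-35), np.int64(-185)), (348, np.int64(-45), np.int64(-31), np.int64(-169)), (352, np.int64(-45), np.int64(-25), np.int64(-140)), (356, np.int64(-66), np.int64(1), np.int64(-26)), (360, np.int64(-66), np.int64(4), np.int64(-9)), (364, np.int64(-62), np.int64(4), np.int64(-9)), (368, np.int64(-59), np.int64(4), np.int64(-9)), (372, np.int64(-55), np.int64(4), np.int64(-8)), (376, np.int64(-137), np.int64(72), np.int64(297)), (380, np.int64(-48), np.int64(4), np.int64(-9)), (384, np.int64(-44), np.int64(4), np.int64(-9)), (388, np.int64(-41), np.int64(4), np.int64(-9)), (392, np.int64(-42), np.int64(7), np.int64(6)), (396, np.int64(-38), np.int64(7), np.int64(5)), (400, np.int64(-36), np.int64(8), np.int64(7)), (404, np.int64(-25), np.int64(3), np.int64(-12)), (408, np.int64(-21), np.int64(3), np.int64(-13)), (412, np.int64(-19), np.int64(4), np.int64(-9)), (416, np.int64(-16), np.int64(4), np.int64(-9)), (420, np.int64(-12), np.int64(4), np.int64(-9)), (424, np.int64(-8), np.int64(4), np.int64(-
[... 6946 characters left out ...]
65.6 -83.6 -13.4] [(array([-31.1, -82.6, -11.3]), array([-25.3, -84. , -14. ]))]
290 first [ -66.  -111.3  -13.3] [(array([ -31.7, -109.8,  -10.8]), array([ -25.5, -111.9,  -14.2]))]
315 first [ -33.7 -139.8  -12.4] [(array([ -31.1, -138.8,  -11. ]), array([ -25.5, -141.6,  -15.2]))]
keeper 0.77 [-50.6  30.2 -11.1] [378.7 148.4]
lever_tip 0.64 [11.8  1.4 34.9] [472.  193.7]
lever 0.69 [11.5 -0.6 35.3] [471.4 196.5]
loop_bar 0.96 [15.5  8.3 63.6] [500.6 194.9]
loop 0.97 [16.3  0.9 56.8] [494.1 202.4]
loop_pin 0.78 [13.9  1.6 35.6] [475.2 193.8]
keeper_seat 0.67 [-45.8  31.7 -12.1] [384.  146.5]
keeper_seat 0.65 [ 15.9  19.5 -12.2] [452.3 160.3]
rail_edge 0.86 [-51.3  34.1  -9.6] [378.7 144.1]
```

View pics/w1c.png

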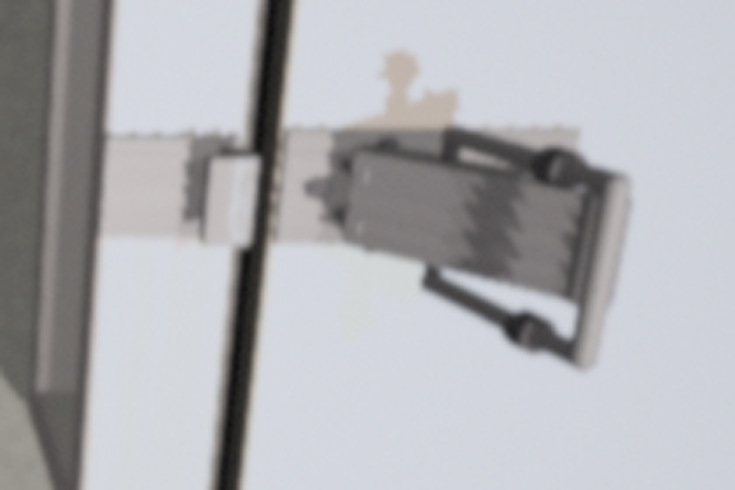

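Geometry agrees with the given sizes: rail edge x = −66, nose edge −44.5 and nose top +5 mm relative to the pivot; crossbar at (16, 0, 65); lever about 1.2 rad. Next I'll go behind the lever.

>>> jog_arm(
  turn=[
    [0,0,0],
    [0,0,0],
    [0,0,0],
    [0,0,0],
    [0,0,0],
  ],
  slide=[
    [-2,0,40],
    [-2,0,40],
    [-1.5,0,40],
    [0,0,40],
    [0,0,45],
  ],
  grip=[0,0,0,0,0],
)

```text
time: 7.5
tool_pos: [0.6007, 0.0677, 0.3833]
tcp_rot: [-1.029, 1.455, -1.454]
wrist_force: [0.3, 0.5, 0.7]
width: 0.0
```

>>> jog_arm(
  turn=[
    [0,0,0],
    [0,0,0],
    [0,0,0],
    [0,0,0],
  ],
  slide=[
    [0,40,0],
    [0,40,0],
    [0,36,0],
    [0,0,0],
  ],
  grip=[0,0,0,0],
)

```text
time: 7.9
tool_pos: [0.5956, 0.0677, 0.2601]
tcp_rot: [-1.041, 1.463, -1.451]
wrist_force: [-0.2, -0.4, -0.2]
width: 0.002
```

Run:
```python
from h import *
np.set_printoptions(precision=2,suppress=True)
p=shot('wrist','w2.png'); P,M,s=pose(); print(s['time'],s['wrist_force'],tipcab())
```

```text
7.95 [-0.11  0.67  0.57] [66.75 -0.56 34.98]
```

View pics/w2.png

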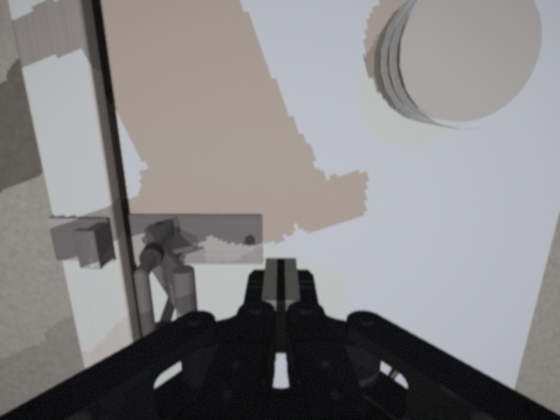

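The wrist view from the left side shows the keeper at (95,240), the lever and loop at (165,275), and the fingers at (280,280) behind the lever with a clear gap. I'll push towards the door in steps.

>>> jog_arm(
  turn=[
    [0,0,0],
    [0,0,0],
    [0,0,0],
    [0,0,0],
    [0,0,0],
  ],
  slide=[
    [0,0,-10],
    [0,0,-10],
    [0,0,-8],
    [0,0,-5],
    [0,0,-5],
  ],
  grip=[0,0,0,0,0],
)

```text
time: 8.45
tool_pos: [0.5669, 0.0807, 0.2732]
tcp_rot: [-1.019, 1.445, -1.459]
wrist_force: [3.7, -0.7, 5.7]
width: 0.0
```

>>> jog_arm(
  turn=[
    [0,0,0],
    [0,0,0],
    [0,0,0],
    [0,0,0],
    [0,0,0],
  ],
  slide=[
    [0,0,-4],
    [0,0,-4],
    [0,0,-4],
    [0,0,-4],
    [0,0,-4],
  ],
  grip=[0,0,0,0,0],
)

```text
time: 8.95
tool_pos: [0.544, 0.0876, 0.2668]
tcp_rot: [-1.03, 1.455, -1.454]
wrist_force: [1.1, 0.4, -0.4]
width: -0.002
```

Run:
```python
from h import *
np.set_printoptions(precision=2,suppress=True)
p=shot('wrist','w3.png'); P,M,s=pose(); print(s['time'],s['wrist_force'],tipcab())
for t in ['lever_tip','loop_bar','loop','keeper']:
    for x in nets.search_frame(t,p)[:1]: print(t,round(x['conf'],2),cab(w(p,x['xyz']))*1000,proj(p,w(p,x['xyz'])))
```

```text
9.0 [-0.43  0.41  0.28] [ 9.31  0.16 37.68]
lever_tip 0.89 [-9.89  9.71 53.26] [232.37 274.09]
loop_bar 0.61 [-22.    20.71  56.6 ] [198.78 252.66]
loop 0.6 [-14.9   16.89  55.08] [218.33 259.95]
keeper 0.7 [-45.01  54.55 -10.41] [179.55 143.06]
```

View pics/w3.png

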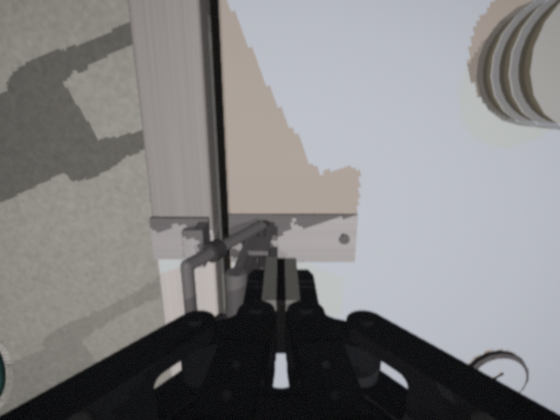

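The lever is now just past upright (tip x ≈ −10) and the loop is ahead of it at (200,250). I'll push about 13 mm more.

>>> jog_arm(
  turn=[
    [0,0,0],
    [0,0,0],
    [0,0,0],
    [0,0,0],
    [0,0,0],
  ],
  slide=[
    [0,0,-4],
    [0,0,-4],
    [0,0,-3],
    [0,0,-2],
    [0,0,0],
  ],
  grip=[0,0,0,0,0],
)

```text
time: 9.7
tool_pos: [0.5321, 0.0919, 0.2673]
tcp_rot: [-1.03, 1.454, -1.454]
wrist_force: [0.3, 0.1, -0.0]
width: 0.003
```

Run:
```python
from h import *
np.set_printoptions(precision=2,suppress=True)
p=shot('wrist','w4.png'); P,M,s=pose(); print(s['time'],s['wrist_force'],tipcab())
for t in ['lever_tip','loop_bar','loop','keeper']:
    for x in nets.search_frame(t,p)[:1]: print(t,round(x['conf'],2),cab(w(p,x['xyz']))*1000,proj(p,w(p,x['xyz'])))
img=p['img'][180:330,120:330]; cv2.imwrite('pics/w4c.png',cv2.resize(img,None,fx=3.5,fy=3.5,interpolation=cv2.INTER_CUBIC)[:,:,::-1])
```

```text
9.75 [-0.88 -0.16 -0.25] [-2.63  0.28 38.38]
lever_tip 0.91 [-18.36   8.97  43.55] [245.21 264.51]
loop_bar 0.77 [-33.47  17.25  50.58] [205.9  253.86]
loop 0.96 [-31.47  13.76  47.48] [212.7  258.36]
keeper 0.87 [-48.75  61.66  -8.96] [194.67 129.96]
```

View pics/w4c.png

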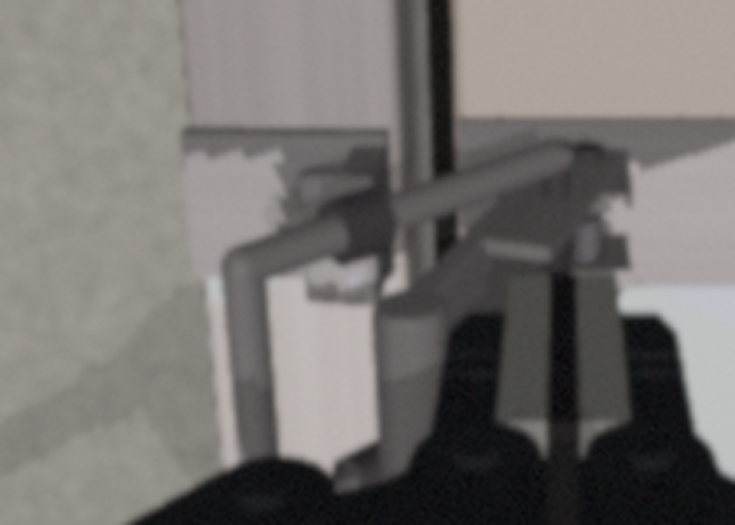

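In the crop, the loop's leg runs from the pin (570,155) to the corner (240,260). The crossbar goes down at (250,370), the lever's rolled tip is at (412,330), and the fingers are just behind it. I'll measure with depth.

Run:
```python
from h import *
np.set_printoptions(precision=1,suppress=True)
p=eyes.read_camera('wrist'); X,ok=cloud(p); Y=cab(X)*1000
for v in (265,275,285,295,300):
    print(v,[(u,*np.round(Y[v,u]).astype(int).tolist()) for u in range(180,252,4)])
print(p['intrinsics'][0,0], cab(p['position'])*1000)
```

```text
265 [(180, -64, -19, -12), (184, -3, 78, 181), (188, -39, 15, 56), (192, -38, 14, 55), (196, -54, -19, -12), (200, -52, -19, -12), (204, -49, -19, -12), (208, -43, -11, 4), (212, -41, -11, 5), (216, -39, -11, 5), (220, -36, -10, 6), (224, -34, -10, 5), (228, -25, 11, 49), (232, -23, 12, 49), (236, -21, 12, 50), (240, -19, 12, 50), (244, -18, 12, 51), (248, -17, 8, 42)]
275 [(180, -64, -26, -12), (184, -41, 10, 55), (188, -40, 10, 55), (192, -38, 10, 55), (196, -54, -25, -11), (200, -52, -26, -12), (204, -50, -26, -12), (208, -47, -26, -12), (212, -45, -26, -12), (216, -42, -26, -12), (220, -40, -25, -11), (224, -37, -25, -11), (228, -24, 9, 53), (232, -22, 10, 54), (236, -21, 10, 54), (240, -19, 9, 54), (244, -18, 9, 53), (248, -16, 8, 52)]
285 [(180, -65, -33, -12), (184, -63, -33, -13), (188, -40, 5, 55), (192, -39, 6, 55), (196, -37, 5, 53), (200, -53, -33, -12), (204, -50, -33, -12), (208, -48, -33, -12), (212, -45, -32, -11), (216, -43, -33, -12), (220, -40, -33, -12), (224, -38, -33, -12), (228, -24, 4, 53), (232, -22, 5, 54), (236, -21, 5, 55), (240, -19, 4, 53), (244, -18, 4, 52), (248, -15, 8, 59)]
295 [(180, -130, -161, -211), (184, -63, -40, -13), (188, -40, 1, 55), (192, -39, 1, 55), (196, -38, 0, 54), (200, -53, -40, -12), (204, -50, -40, -12), (208, -48, -40, -12), (212, -46, -40, -13), (216, -43, -40, -12), (220, -40, -39, -11), (224, -38, -40, -12), (228, -24, 0, 54), (232, -23, 0, 54), (236, -21, 1, 55), (240, -19, 1, 54), (244, -16, 8, 67), (248, -15, 8, 67)]
300 [(180, -131, -169, -212), (184, -63, -43, -12), (188, -41, -1, 55), (192, -39, -1, 55), (196, -38, -2, 54), (200, -53, -43, -12), (204, -51, -43, -11), (208, -48, -43, -12), (212, -46, -43, -11), (216, -43, -43, -11), (220, -41, -43, -11), (224, -38, -43, -11), (228, -25, -3, 52), (232, -23, -2, 54), (236, -21, -2, 54), (240, -19, -1, 55), (244, -16, 8, 71), (248, -14, 8, 70)]
350.50094220804675 [ -2.7  77.8 181.3]
```

Crossbar is at (−39, 53) and the tip at (−21.5, 50), giving lever ≈ 2.03 and pin to bar 51.0 mm, which is consistent. I'll push 4 mm more, then retreat.

>>> jog_arm(
  turn=[
    [0,0,0],
    [0,0,0],
    [0,0,0],
    [0,0,0],
    [0,0,0],
  ],
  slide=[
    [0,0,-3],
    [0,0,-1.5],
    [0,0,0],
    [0,0,8],
    [0,-20,10],
  ],
  grip=[0,0,0,0,0],
)

```text
time: 10.5
tool_pos: [0.5436, 0.087, 0.2843]
tcp_rot: [-1.035, 1.458, -1.453]
wrist_force: [-0.8, -0.8, -0.6]
width: 0.001
```

>>> jog_arm(
  turn=[
    [0,0,0],
    [0,0,0],
    [0,0,0],
  ],
  slide=[
    [0,-40,0],
    [0,0,-10],
    [0,0,0],
  ],
  grip=[0,0,0],
)

```text
time: 10.8
tool_pos: [0.5363, 0.0908, 0.3289]
tcp_rot: [-1.027, 1.453, -1.455]
wrist_force: [-0.0, 0.2, 0.1]
width: 0.0
```

```bash
cat >> h.py <<'E'
def report(fn,crop=None):
    np.set_printoptions(precision=1,suppress=True)
    p=shot('wrist',fn); P,M,s=pose(); print('t',s['time'],'F',s['wrist_force'],'tip',tipcab())
    for t in ['lever_tip','loop_bar','loop']:
        for x in nets.search_frame(t,p)[:1]: print(t,round(x['conf'],2),cab(w(p,x['xyz']))*1000,proj(p,w(p,x['xyz'])))
    X,ok=cloud(p); Y=cab(X)*1000
    # profile for |y|<4 slab, above the top
    m=ok&(abs(Y[...,1])<9)&(Y[...,2]>-20)&(Y[...,2]<85)&(Y[...,0]>-90)&(Y[...,0]<70)
    v,u=np.where(m); g={}
    Q=Y[m]; im=np.zeros((420,640,3),'uint8')+255
    for (x,y,z) in Q: cv2.circle(im,(int((x+90)*4),int((85-z)*4)),1,(0,0,0),-1)
    for x in range(-90,70,10): cv2.line(im,((x+90)*4,0),((x+90)*4,420),(220,220,220),1)
    for z in range(-20,85,10): cv2.line(im,(0,(85-z)*4),(640,(85-z)*4),(220,220,220),1)
    for (x,y,z) in Q: cv2.circle(im,(int((x+90)*4),int((85-z)*4)),1,(0,0,0),-1)
    for x in range(-80,70,20): cv2.putText(im,str(x),((x+90)*4,410),0,.4,(0,0,255))
    for z in range(0,85,20): cv2.putText(im,str(z),(2,(85-z)*4),0,.4,(0,0,255))
    cv2.imwrite('pics/prof_'+fn,im)
    return p,Y
E
python3 - <<'E'
from h import *
report('w5.png')
E
```

```text
t 10.85 F [ 0.5 -0.5 -0.4] tip [ 1.2  0.3 98.4]
lever_tip 0.73 [-19.    1.1  38.9] [247.4 228.5]
loop_bar 0.86 [-40.5   8.7  47.7] [209.3 221.7]
```

View pics/w5.png

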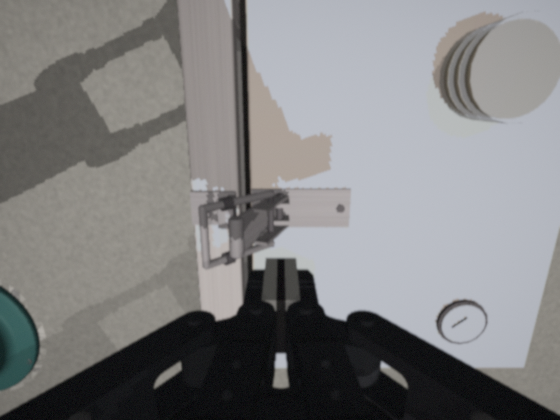

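View pics/prof_w5.png

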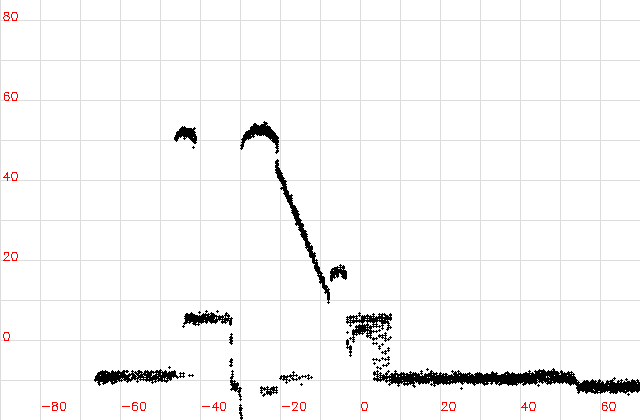

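The profile shows the crossbar centre at (−43.7, 49.5), the lever tip at (−24.5, 48.5), the nose edge at −44 (top +5.5), and the rail edge at −66. That puts the lever at ≈ 2.1, in the right band. Before pressing, I'll measure the finger shape from the wrist depth.

Run:
```python
from h import *
np.set_printoptions(precision=1,suppress=True)
p=eyes.read_camera('wrist'); X,ok=cloud(p); P,M,s=pose(); T=(X-P)@M*1000
for v in range(256,345,6):
    row=[(u,*np.round(T[v,u]).astype(int).tolist()) for u in range(240,324,4) if ok[v,u] and abs(T[v,u,0])<60 and T[v,u,1]<30 ]
    if row: print(v,row)
```

```text
262 [(268, -12, 7, -6), (272, -11, 9, -4), (276, -12, 8, -2), (280, -12, 8, -1), (284, -12, 8, 1), (288, -12, 9, 3), (292, -12, 7, 5), (296, -12, 7, 6)]
268 [(268, -12, 2, -5), (272, -11, 3, -4), (276, -12, 3, -2), (280, -12, 2, -1), (284, -12, 3, 1), (288, -12, 3, 3), (292, -12, 3, 4), (296, -12, 2, 6)]
274 [(248, -8, 5, -14), (252, -8, 5, -12), (256, -7, 6, -11), (260, -8, 5, -9), (264, -12, -3, -7), (268, -12, -3, -5), (272, -12, -3, -4), (276, -12, -3, -2), (280, -12, -2, -1), (284, -12, -2, 1), (288, -12, -3, 3), (292, -12, -3, 4), (296, -12, -4, 6), (300, -8, 5, 8), (304, -8, 4, 9), (308, -8, 5, 11), (312, -8, 5, 13)]
280 [(248, -7, 1, -13), (252, -7, 1, -12), (256, -8, -1, -10), (260, -8, -1, -9), (264, -11, -6, -7), (268, -12, -7, -5), (272, -12, -8, -4), (276, -12, -8, -2), (280, -12, -7, 0), (284, -12, -8, 1), (288, -12, -7, 3), (292, -12, -7, 4), (296, -12, -7, 6), (300, -8, 0, 8), (304, -8, 0, 9), (308, -8, 0, 11), (312, -8, -1, 12)]
286 [(248, -7, -3, -13), (252, -8, -5, -11), (256, -7, -4, -10), (260, -8, -5, -8), (264, -12, -12, -6), (268, -12, -11, -5), (272, -12, -11
[... 3283 characters left out ...]
13, -41, -4), (272, -10, -36, -3), (276, 2, -21, -2), (280, 2, -21, 0), (284, 2, -21, 1), (288, -5, -30, 2), (292, -13, -40, 3), (296, -13, -40, 4), (300, -13, -41, 5), (304, -13, -41, 6), (308, -13, -41, 8), (312, -13, -40, 9), (316, -13, -41, 10), (320, -13, -40, 11)]
340 [(240, -18, -50, -11), (244, -18, -50, -10), (248, -17, -49, -9), (252, -17, -49, -8), (256, -18, -49, -7), (260, -17, -49, -6), (264, -18, -50, -5), (268, -14, -44, -4), (272, -3, -31, -3), (276, 4, -22, -2), (280, 4, -22, 0), (284, 4, -21, 1), (288, -4, -31, 2), (292, -12, -42, 3), (296, -18, -50, 4), (300, -17, -49, 5), (304, -18, -50, 6), (308, -17, -49, 7), (312, -18, -50, 8), (316, -18, -50, 9), (320, -18, -50, 10)]
```

Fingers: pads are ±12 mm wide and ±6.5 mm thick, with a shoulder to ±14 mm along the jaw axis just above the tips. The shoulder would foul the nose, so I'll turn the tool 90° so the flat pad side leads, moving above the loop first.

>>> jog_arm(
  turn=[
    [0,0,0],
    [0,0,0],
    [0,-0.143,0],
    [0,-0.143,0],
    [0,-0.143,0],
  ],
  slide=[
    [0,0,-25],
    [0,0,-24],
    [0,0,0],
    [0,0,0],
    [0,0,0],
  ],
  grip=[0,0,0,0,0],
)

```text
time: 11.55
tool_pos: [0.4891, 0.1068, 0.3263]
tcp_rot: [-1.254, 1.139, -1.138]
wrist_force: [0.7, -0.4, -0.3]
width: 0.001
```

>>> jog_arm(
  turn=[
    [0,-0.143,0],
    [0,-0.143,0],
    [0,-0.143,0],
    [0,-0.143,0],
    [0,-0.143,0],
  ],
  slide=[
    [0,0,0],
    [0,0,0],
    [0,0,0],
    [0,0,0],
    [0,0,0],
  ],
  grip=[0,0,0,0,0],
)

```text
time: 12.05
tool_pos: [0.4893, 0.1067, 0.3262]
tcp_rot: [-1.489, 0.596, -0.593]
wrist_force: [0.1, -0.5, 0.1]
width: 0.0
```

>>> jog_arm(
  turn=[
    [0,-0.143,0],
    [0,-0.143,0],
    [0,-0.143,0],
    [0,0,0],
  ],
  slide=[
    [0,0,0],
    [0,0,0],
    [0,0,0],
    [0,0,0],
  ],
  grip=[0,0,0,0],
)

```text
time: 12.45
tool_pos: [0.4893, 0.1068, 0.3263]
tcp_rot: [-1.555, 0.265, -0.263]
wrist_force: [-1.1, 0.5, -0.7]
width: -0.002
```

Run:
```python
from h import *
report('w6.png'); P,M,s=pose(); print(C.T@M, s['q'])
```

```text
t 12.5 F [0.4 0.2 0.4] tip [-48.    0.   97.4]
lever_tip 0.57 [-41.5  -0.3  50.1] [279.1 247.5]
loop_bar 0.67 [-39.7   4.3  47.6] [286.8 248.6]
loop 0.58 [-38.1  -0.8  51.8] [278.3 254.1]
[[ 1. -0. -0.]
 [ 0. -0.  1.]
 [-0. -1. -0.]] [ 0.2 -0.1  1.9 -0.   1.4 -1.1]
```

View pics/w6.png

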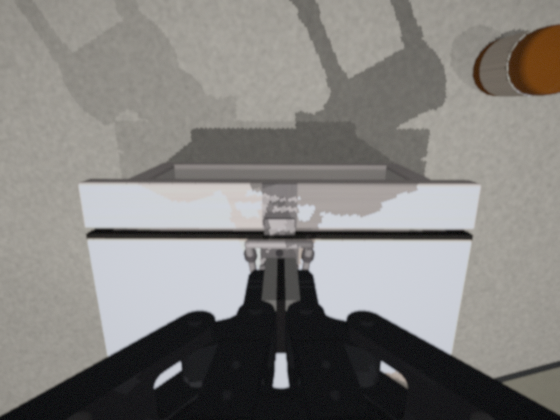

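View pics/prof_w6.png

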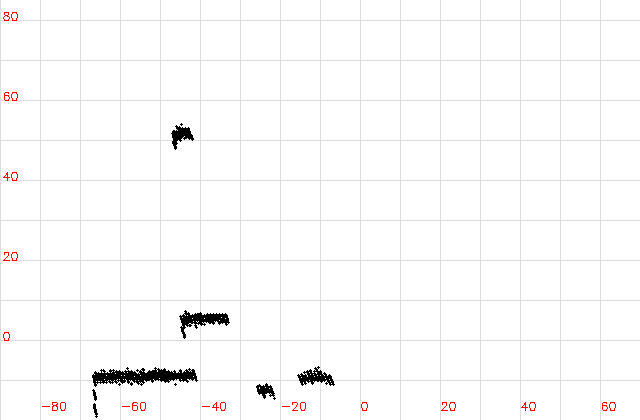

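The view from the front shows the keeper at (280,225) and the crossbar at (280,243), both centred under the fingers. Now I'll press the loop down.

>>> jog_arm(
  turn=[
    [0,0,0],
    [0,0,0],
    [0,0,0],
    [0,0,0],
    [0,0,0],
  ],
  slide=[
    [-3,15,0],
    [0,15,0],
    [0,10,0],
    [0,8,0],
    [0,8,0],
  ],
  grip=[0,0,0,0,0],
)

```text
time: 13.15
tool_pos: [0.4865, 0.1078, 0.2701]
tcp_rot: [-1.555, 0.265, -0.264]
wrist_force: [-0.4, -0.2, 1.2]
width: 0.003
```

>>> jog_arm(
  turn=[
    [0,0,0],
    [0,0,0],
    [0,0,0],
    [0,0,0],
    [0,0,0],
  ],
  slide=[
    [0,6,0],
    [0,6,0],
    [0,6,0],
    [0,4,0],
    [-2,4,0],
  ],
  grip=[0,0,0,0,0],
)

```text
time: 13.65
tool_pos: [0.4851, 0.1085, 0.2451]
tcp_rot: [-1.555, 0.264, -0.265]
wrist_force: [-0.0, 0.2, -0.1]
width: 0.005
```

Run:
```python
from h import *
report('w7.png')
```

```text
t 13.7 F [-0.8  1.  -1.5] tip [-53.4   0.   15.4]
loop_bar 0.6 [-50.   -6.3  11.8] [265.3 276.6]
loop 0.57 [-47.9 -12.2  17. ] [252.  286.3]
```

View pics/w7.png

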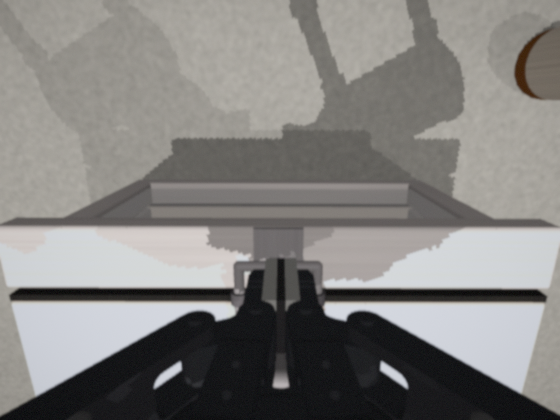

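Run:
```python
from h import *
p=eyes.read_camera('wrist'); X,ok=cloud(p); Y=cab(X)*1000
for v in (262,265,268): print(v,[(u,*np.round(Y[v,u],0).astype(int).tolist()) for u in list(range(236,268,4))+list(range(296,326,4))])
print(tipcab())
```

```text
262 [(236, -58, -20, 13), (240, -59, -18, 15), (244, -59, -16, 14), (248, -59, -14, 15), (252, -59, -12, 14), (256, -59, -10, 14), (260, -59, -8, 15), (264, -59, -7, 15), (296, -64, 7, 25), (300, -59, 10, 15), (304, -59, 11, 15), (308, -59, 13, 14), (312, -58, 15, 13), (316, -59, 17, 15), (320, -59, 19, 14), (324, -46, 24, -12)]
265 [(236, -58, -19, 16), (240, -58, -18, 16), (244, -57, -16, 14), (248, -58, -14, 16), (252, -58, -12, 15), (256, -58, -10, 16), (260, -58, -8, 17), (264, -58, -7, 16), (296, -65, 7, 28), (300, -59, 10, 17), (304, -58, 11, 16), (308, -58, 13, 15), (312, -58, 15, 15), (316, -58, 17, 15), (320, -58, 19, 15), (324, -45, 24, -12)]
268 [(236, -56, -19, 15), (240, -57, -18, 16), (244, -57, -16, 16), (248, -57, -14, 16), (252, -57, -12, 16), (256, -56, -10, 15), (260, -56, -9, 15), (264, -57, -7, 16), (296, -64, 7, 30), (300, -56, 10, 15), (304, -57, 11, 16), (308, -56, 13, 15), (312, -57, 15, 16), (316, -57, 17, 16), (320, -56, 19, 15), (324, -42, 24, -12)]
[-52.72397182   0.27248769  16.5418488 ]
```

The bar top reads 16, equal to the fingertip height, so the 17 mm tip offset is confirmed; the bar is at x −57. Now I'll shift forward and press down in front of the nose.

>>> jog_arm(
  turn=[
    [0,0,0],
    [0,0,0],
    [0,0,0],
    [0,0,0],
    [0,0,0],
  ],
  slide=[
    [-4,2,0],
    [-2,4,0],
    [0,4,0],
    [0,4,0],
    [0,3,0],
  ],
  grip=[0,0,0,0,0],
)

```text
time: 14.4
tool_pos: [0.479, 0.1104, 0.2277]
tcp_rot: [-1.555, 0.265, -0.264]
wrist_force: [-0.8, -0.7, 0.2]
width: 0.001
```

Run:
```python
from h import *
p,Y=report('w8.png')
for v in range(270,312,4): print(v,[(u,*np.round(Y[v,u],0).astype(int).tolist()) for u in list(range(232,262,4))])
```

```text
t 14.45 F [-0.   0.6 -1.2] tip [-59.3  -0.1  -1.8]
lever_tip 0.56 [-43.8 -12.9  -3.1] [251.7 303. ]
loop_bar 0.96 [-50.5 -12.3  -3.2] [252.7 290.5]
270 [(232, -57, -23, -11), (236, -57, -21, -11), (240, -56, -19, -12), (244, -56, -17, -13), (248, -56, -15, -13), (252, -66, -11, 7), (256, -66, -10, 6), (260, -67, -8, 8)]
274 [(232, -55, -23, -12), (236, -54, -21, -12), (240, -54, -19, -12), (244, -54, -17, -12), (248, -67, -13, 11), (252, -66, -11, 11), (256, -66, -10, 10), (260, -66, -8, 11)]
278 [(232, -52, -23, -12), (236, -52, -21, -12), (240, -52, -19, -12), (244, -52, -17, -12), (248, -67, -13, 14), (252, -67, -11, 15), (256, -67, -9, 14), (260, -67, -8, 14)]
282 [(232, -50, -23, -12), (236, -55, -20, -2), (240, -56, -18, -2), (244, -55, -16, -2), (248, -66, -12, 17), (252, -136, 1, 142), (256, -67, -9, 18), (260, -66, -7, 17)]
286 [(232, -48, -23, -12), (236, -54, -20, -1), (240, -54, -18, -1), (244, -54, -16, -1), (248, -66, -12, 20), (252, -66, -10, 21), (256, -66, -9, 20), (260, -66, -7, 20)]
290 [(232, -45, -23, -12), (236, -52, -20, -1), (240, -52, -18, -1), (244, -51, -16
[... 237 characters left out ...]
, (260, -67, -7, 27)]
298 [(232, -41, -24, -13), (236, -49, -20, 0), (240, -49, -18, 0), (244, -67, -13, 29), (248, -66, -11, 29), (252, -67, -10, 29), (256, -66, -8, 29), (260, -67, -7, 29)]
302 [(232, -38, -24, -12), (236, -47, -20, 1), (240, -47, -18, 1), (244, -72, -11, 40), (248, -72, -10, 40), (252, -73, -9, 42), (256, -73, -7, 42), (260, -73, -6, 42)]
306 [(232, -37, -24, -11), (236, -45, -20, 2), (240, -71, -13, 42), (244, -72, -11, 42), (248, -73, -10, 45), (252, -73, -8, 44), (256, -73, -7, 44), (260, -73, -6, 44)]
310 [(232, -34, -24, -12), (236, -44, -20, 3), (240, -71, -12, 44), (244, -72, -11, 45), (248, -71, -10, 44), (252, -73, -8, 46), (256, -73, -7, 46), (260, -73, -6, 47)]
```

View pics/w8.png

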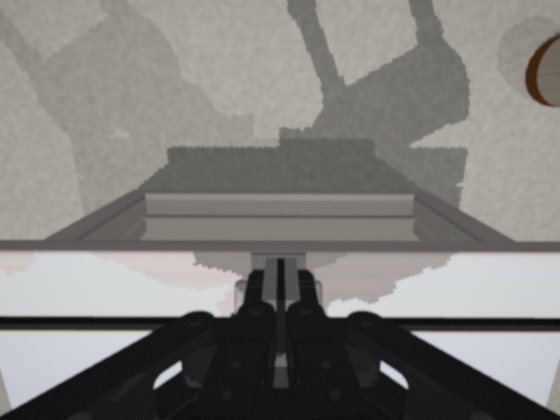

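Bar top is at −1.5 with x −54, in front of the nose. I'll go down to the foot.

>>> jog_arm(
  turn=[
    [0,0,0],
    [0,0,0],
    [0,0,0],
  ],
  slide=[
    [0,1.5,0],
    [0,1,0],
    [0,0,0],
  ],
  grip=[0,0,0],
)

```text
time: 14.9
tool_pos: [0.4792, 0.1105, 0.2257]
tcp_rot: [-1.555, 0.264, -0.264]
wrist_force: [-0.5, 0.2, 0.7]
width: 0.001
```

>>> jog_arm(
  turn=[
    [0,0,0],
    [0,0,0],
    [0,0,0],
  ],
  slide=[
    [0,1,0],
    [0,0,0],
    [0,0,0],
  ],
  grip=[0,0,0],
)

```text
time: 15.2
tool_pos: [0.4792, 0.1105, 0.2248]
tcp_rot: [-1.555, 0.264, -0.264]
wrist_force: [1.1, -0.3, 0.4]
width: -0.001
```

Bar is down on the foot (fingertip −4.2; foot plus bar predicts −4). I'll lift, move in front of the bar and look.

>>> jog_arm(
  turn=[
    [0,0,0],
    [0,0,0],
    [0,0,0],
    [0,0,0],
    [0,0,0],
  ],
  slide=[
    [0,-8,0],
    [0,-12,0],
    [-15,0,0],
    [-10,0,0],
    [0,0,0],
  ],
  grip=[0,0,0,0,0],
)

```text
time: 15.7
tool_pos: [0.4538, 0.1192, 0.2447]
tcp_rot: [-1.555, 0.264, -0.263]
wrist_force: [0.5, -0.2, -0.8]
width: -0.0
```

Run:
```python
from h import *
p,Y=report('w9.png')
```

```text
t 15.75 F [ 0.7 -0.1  0.9] tip [-85.   -0.   15.6]
lever_tip 0.54 [-5.3  2.6 -4.7] [283.4 383.7]
```

View pics/w9.png

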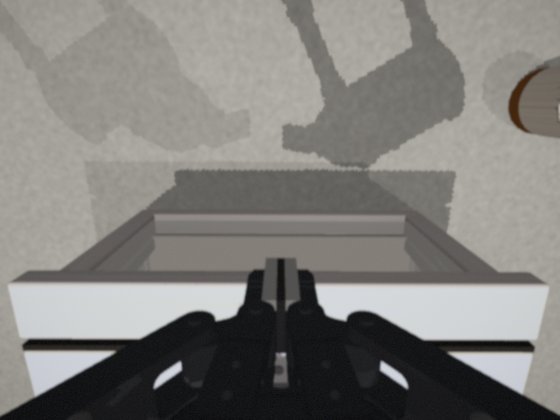

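The bar is hidden behind the fingers here. I'll lower to 1 mm above the foot, just outside the rail, then feel towards the bar.

>>> jog_arm(
  turn=[
    [0,0,0],
    [0,0,0],
    [0,0,0],
    [0,0,0],
    [0,0,0],
  ],
  slide=[
    [0,10,0],
    [0,10,0],
    [0,3.3,0],
    [5,0,0],
    [5,0,0],
  ],
  grip=[0,0,0,0,0],
)

```text
time: 16.4
tool_pos: [0.4654, 0.1153, 0.2212]
tcp_rot: [-1.555, 0.264, -0.264]
wrist_force: [0.9, 0.2, -0.4]
width: -0.002
```

>>> jog_arm(
  turn=[
    [0,0,0],
    [0,0,0],
    [0,0,0],
  ],
  slide=[
    [3,0,0],
    [2,0,0],
    [0,0,0],
  ],
  grip=[0,0,0],
)

```text
time: 16.7
tool_pos: [0.4703, 0.1137, 0.2218]
tcp_rot: [-1.554, 0.264, -0.265]
wrist_force: [0.8, -0.3, 0.6]
width: 0.001
```

Run:
```python
from h import *
p,Y=report('w10.png')
for c in ('scene','top'):
    q=eyes.read_camera(c); u,v=proj(q,wor([-.03,0,.01])).astype(int); cv2.imwrite(f'pics/{c}10.png',cv2.resize(q['img'][v-35:v+35,u-45:u+45],None,fx=8,fy=8,interpolation=cv2.INTER_CUBIC)[:,:,::-1])
```

```text
t 16.75 F [-0.   0.4  0. ] tip [-68.6   0.2  -7.3]
loop_bar 0.62 [-54.  -13.5  -6.7] [249.6 304. ]
loop 0.57 [-54.7 -19.   -6.8] [237.7 302.6]
```

View pics/scene10.png

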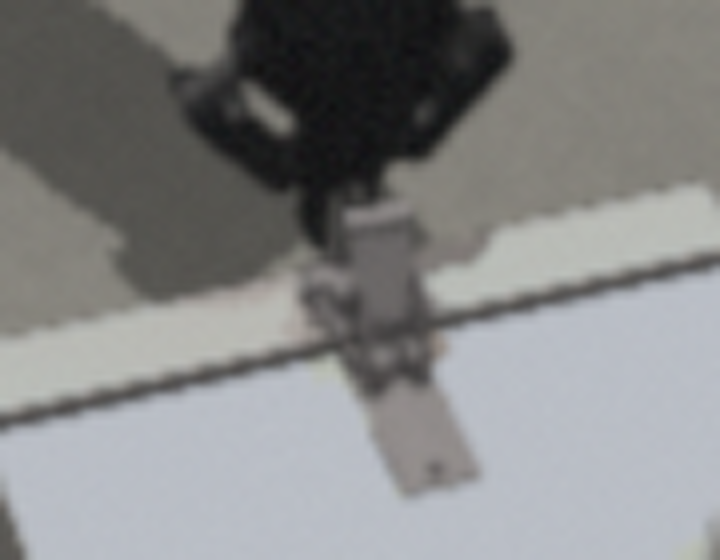

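The net sees the crossbar at (−54, −6.7), just ahead of the pads, and the scene crop shows the lever leaning over the loop with the fingers in front. Now I'll push it back under the nose in small steps.

>>> jog_arm(
  turn=[
    [0,0,0],
    [0,0,0],
    [0,0,0],
    [0,0,0],
  ],
  slide=[
    [2,0,0],
    [2,0,0],
    [1.5,0,0],
    [0,0,0],
  ],
  grip=[0,0,0,0],
)

```text
time: 17.4
tool_pos: [0.4746, 0.1121, 0.2215]
tcp_rot: [-1.554, 0.266, -0.263]
wrist_force: [-2.7, 0.5, 1.9]
width: 0.001
```

>>> jog_arm(
  turn=[
    [0,0,0],
    [0,0,0],
    [0,0,0],
    [0,0,0],
  ],
  slide=[
    [1.5,0,0],
    [1.5,0,0],
    [0,0,0],
    [0,0,0],
  ],
  grip=[0,0,0,0],
)

```text
time: 17.8
tool_pos: [0.4763, 0.1115, 0.2214]
tcp_rot: [-1.554, 0.267, -0.261]
wrist_force: [-6.3, 1.6, 3.6]
width: 0.002
```

Run:
```python
from h import *
p,Y=report('w11.png')
for v in range(284,312,4): print(v,[(u,*np.round(Y[v,u],0).astype(int).tolist()) for u in list(range(232,250,4))])
```

```text
t 17.85 F [-6.6  2.2  4.2] tip [-62.    0.2  -7.6]
lever_tip 0.8 [-41.9 -12.3  -7.4] [252.7 314.6]
loop_bar 0.64 [-51.  -14.9  -8. ] [246.7 296.8]
loop 0.43 [-45.  -17.2  -5.2] [241.6 311.3]
284 [(232, -55, -22, -13), (236, -55, -20, -13), (240, -55, -18, -13), (244, -56, -16, -11), (248, -70, -12, 13)]
288 [(232, -53, -22, -13), (236, -53, -20, -12), (240, -53, -18, -12), (244, -53, -17, -12), (248, -69, -12, 15)]
292 [(232, -51, -22, -12), (236, -51, -20, -13), (240, -51, -18, -12), (244, -51, -17, -12), (248, -70, -11, 20)]
296 [(232, -49, -22, -12), (236, -53, -20, -6), (240, -53, -18, -5), (244, -69, -13, 21), (248, -69, -11, 21)]
300 [(232, -47, -22, -11), (236, -51, -19, -4), (240, -52, -18, -4), (244, -69, -12, 24), (248, -69, -11, 24)]
304 [(232, -45, -22, -11), (236, -50, -19, -3), (240, -50, -18, -4), (244, -74, -11, 35), (248, -74, -10, 35)]
308 [(232, -43, -23, -12), (236, -48, -20, -4), (240, -74, -12, 37), (244, -75, -11, 37), (248, -75, -10, 38)]
```

View pics/w11.png

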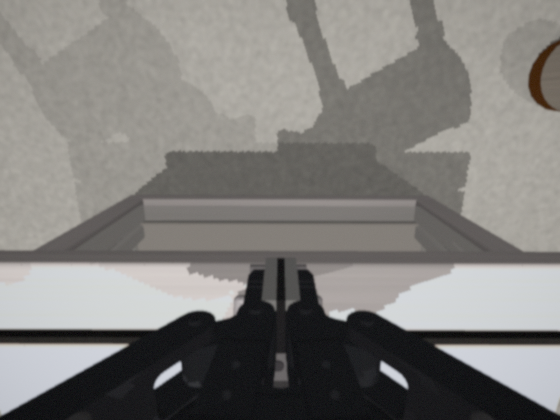

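>>> jog_arm(
  turn=[
    [0,0,0],
    [0,0,0],
    [0,0,0],
    [0,0,0],
  ],
  slide=[
    [1,0,0],
    [1,0,0],
    [0,0,0],
    [0,0,0],
  ],
  grip=[0,0,0,0],
)

```text
time: 18.4
tool_pos: [0.4781, 0.1109, 0.2214]
tcp_rot: [-1.554, 0.267, -0.261]
wrist_force: [-5.7, 2.3, 4.5]
width: -0.001
```

>>> jog_arm(
  turn=[
    [0,0,0],
    [0,0,0],
    [0,0,0],
    [0,0,0],
  ],
  slide=[
    [1,0,0],
    [1,0,0],
    [0,0,0],
    [0,0,0],
  ],
  grip=[0,0,0,0],
)

```text
time: 18.8
tool_pos: [0.48, 0.1102, 0.2215]
tcp_rot: [-1.554, 0.267, -0.261]
wrist_force: [-6.3, 2.0, 5.1]
width: 0.005
```

Run:
```python
from h import *
p,Y=report('w12.png')
for v in range(288,312,4): print(v,[(u,*np.round(Y[v,u],0).astype(int).tolist()) for u in list(range(232,250,4))])
q=eyes.read_camera('scene'); u,v=proj(q,wor([-.03,0,.01])).astype(int); cv2.imwrite(f'pics/scene12.png',cv2.resize(q['img'][v-35:v+35,u-45:u+45],None,fx=8,fy=8,interpolation=cv2.INTER_CUBIC)[:,:,::-1])
```

```text
t 18.85 F [-6.9  2.1  4.1] tip [-58.1   0.2  -7.6]
lever_tip 0.86 [-9.8 -3.7 -4.6] [270.8 367.8]
loop_bar 0.61 [-47.9   0.5 -16.2] [279.8 286.3]
loop 0.57 [-45.4 -16.9  -4.6] [241.8 304. ]
288 [(232, -50, -22, -12), (236, -49, -20, -12), (240, -49, -18, -12), (244, -50, -16, -11), (248, -65, -12, 15)]
292 [(232, -47, -22, -12), (236, -47, -20, -12), (240, -48, -18, -11), (244, -48, -16, -11), (248, -66, -11, 19)]
296 [(232, -45, -22, -12), (236, -49, -20, -6), (240, -49, -18, -5), (244, -66, -13, 22), (248, -65, -11, 21)]
300 [(232, -43, -22, -12), (236, -47, -19, -5), (240, -47, -18, -5), (244, -65, -12, 24), (248, -65, -11, 24)]
304 [(232, -41, -22, -12), (236, -46, -19, -4), (240, -46, -17, -3), (244, -70, -11, 34), (248, -71, -10, 35)]
308 [(232, -39, -22, -11), (236, -44, -19, -3), (240, -71, -12, 37), (244, -70, -11, 37), (248, -71, -10, 38)]
```

View pics/scene12.png

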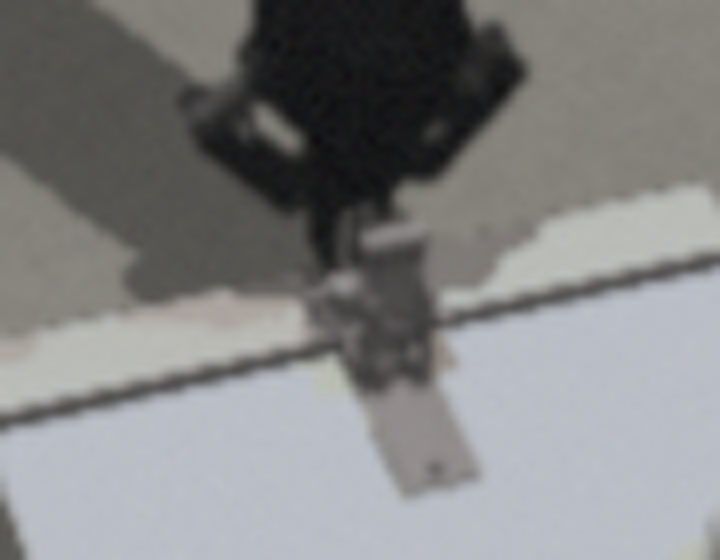

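The bar moves with the finger at a steady ~7 N (centre now ≈ −47) and the lever follows. I'll keep pushing.

>>> jog_arm(
  turn=[
    [0,0,0],
    [0,0,0],
    [0,0,0],
    [0,0,0],
  ],
  slide=[
    [1,0,0],
    [1,0,0],
    [1,0,0],
    [0,0,0],
  ],
  grip=[0,0,0,0],
)

```text
time: 19.45
tool_pos: [0.4828, 0.1093, 0.2216]
tcp_rot: [-1.554, 0.267, -0.261]
wrist_force: [-7.7, 2.4, 4.7]
width: 0.002
```

>>> jog_arm(
  turn=[
    [0,0,0],
    [0,0,0],
    [0,0,0],
    [0,0,0],
  ],
  slide=[
    [1,0,0],
    [1,0,0],
    [0,0,0],
    [0,0,0],
  ],
  grip=[0,0,0,0],
)

```text
time: 19.85
tool_pos: [0.4836, 0.109, 0.2215]
tcp_rot: [-1.554, 0.269, -0.259]
wrist_force: [-10.2, 3.3, 7.8]
width: 0.002
```

Run:
```python
from h import *
p,Y=report('w13.png')
for v in range(284,312,4): print(v,[(u,*np.round(Y[v,u],0).astype(int).tolist()) for u in list(range(232,250,4))])
```

```text
t 19.9 F [-9.7  3.5  7.5] tip [-54.3   0.2  -7.5]
lever_tip 0.77 [-6.8 -0.5 -2.8] [277.4 369.3]
loop 0.5 [-41.5 -19.2  -3.2] [236.4 305.6]
284 [(232, -48, -22, -12), (236, -47, -20, -12), (240, -48, -18, -12), (244, -48, -16, -11), (248, -61, -12, 13)]
288 [(232, -45, -22, -12), (236, -45, -20, -12), (240, -46, -18, -12), (244, -45, -17, -12), (248, -62, -12, 16)]
292 [(232, -43, -22, -12), (236, -43, -20, -12), (240, -43, -18, -12), (244, -44, -16, -11), (248, -62, -11, 19)]
296 [(232, -41, -22, -12), (236, -45, -20, -6), (240, -45, -18, -6), (244, -62, -13, 22), (248, -62, -11, 22)]
300 [(232, -39, -22, -11), (236, -44, -19, -3), (240, -44, -18, -4), (244, -61, -12, 24), (248, -61, -11, 24)]
304 [(232, -38, -22, -10), (236, -42, -19, -4), (240, -42, -18, -4), (244, -67, -11, 35), (248, -67, -10, 35)]
308 [(232, -35, -23, -12), (236, -41, -19, -2), (240, -66, -12, 37), (244, -66, -11, 37), (248, -67, -10, 39)]
```

Force rose to 10 N as the wide part of the pads met the nose; the bar is about 1 mm under it, which is a thin margin. With the jaws opened to about 27 mm, the two fingers can pass either side of the 22 mm nose and push the bar's ends fully home. I'll back off first and open.

>>> jog_arm(
  turn=[
    [0,0,0],
    [0,0,0],
    [0,0,0],
    [0,0,0],
    [0,0,0],
  ],
  slide=[
    [-6,0,0],
    [-12,0,0],
    [-12,-10,0],
    [0,0,0],
    [0,0,0],
  ],
  grip=[0,0,0,32,32],
)

```text
time: 20.55
tool_pos: [0.4583, 0.1181, 0.2324]
tcp_rot: [-1.554, 0.262, -0.266]
wrist_force: [-0.3, -0.2, 0.6]
width: 0.315
```

>>> jog_arm(
  turn=[
    [0,0,0],
    [0,0,0],
    [0,0,0],
    [0,0,0],
    [0,0,0],
  ],
  slide=[
    [0,0,0],
    [0,0,0],
    [0,0,0],
    [0,0,0],
    [0,0,0],
  ],
  grip=[32,32,32,32,32],
)

```text
time: 21.05
tool_pos: [0.458, 0.1178, 0.2313]
tcp_rot: [-1.555, 0.265, -0.264]
wrist_force: [0.1, 0.6, 0.4]
width: 0.321
```

Run:
```python
from h import *
p,Y=report('w14.png'); P,M,s=pose(); print(s['width'])
X,ok=cloud(p); T=(X-P)@M*1000
for v in range(246,300,5):
    print(v,[(u,*np.round(T[v,u]).astype(int).tolist()) for u in range(216,256,4) if abs(T[v,u,0])<20])
```

```text
t 21.1 F [-0.5  0.1  0.6] tip [-81.3   0.    2.3]
lever_tip 0.61 [-38.1   3.3  -1.9] [285.4 349. ]
loop_bar 0.76 [-40.1  10.6  -3.2] [300.1 343.9]
loop 0.63 [-36.6   2.5  -2.7] [283.8 350.4]
0.3224078409592839
246 []
251 []
256 []
261 [(236, -12, 9, -18), (240, -12, 9, -17), (244, -11, 9, -15), (248, -11, 9, -13)]
266 [(232, -12, 4, -19), (236, -11, 4, -18), (240, -12, 4, -16), (244, -11, 6, -15), (248, -10, 8, -13)]
271 [(220, -7, 8, -25), (224, -7, 8, -23), (228, -7, 8, -22), (232, -11, 0, -19), (236, -12, 0, -17), (240, -12, -1, -15), (244, -11, 0, -14), (248, -8, 7, -13)]
276 [(216, -7, 3, -26), (220, -8, 3, -24), (224, -7, 4, -23), (228, -8, 3, -21), (232, -11, -3, -18), (236, -12, -4, -17), (240, -11, -4, -15), (244, -12, -5, -13), (248, -6, 6, -13), (252, 15, 45, -15)]
281 [(216, -7, 0, -25), (220, -7, -1, -24), (224, -7, -1, -22), (228, -11, -7, -19), (232, -12, -9, -18), (236, -12, -8, -16), (240, -12, -9, -15), (244, -12, -9, -13), (248, -4, 5, -13), (252, 15, 40, -15)]
286 [(216, -7, -5, -25), (220, -7, -5, -23), (224, -8, -5, -21), (228, -11, -11, -19), (232, -11, -12, -17), (236, -12, -12, -16), (240, -12, -12, -14), (244, -10, -9, -13), (248, -2, 5, -13), (252, 15, 34, -14)]
291 [(216, -7, -8, -24), (220, -7, -8, -22), (224, -11, -15, -20), (228, -12, -16, -18), (232, -11, -15, -17), (236, -11, -15, -15), (240, -11, -15, -14), (244, -9, -11, -13), (248, 0, 4, -13), (252, 17, 33, -14)]
296 [(216, -8, -13, -23), (220, -7, -12, -22), (224, -11, -18, -19), (228, -11, -18, -18), (232, -11, -18, -16), (236, -11, -18, -15), (240, -12, -19, -13), (248, 2, 3, -13), (252, 20, 32, -14)]
```

View pics/w14.png

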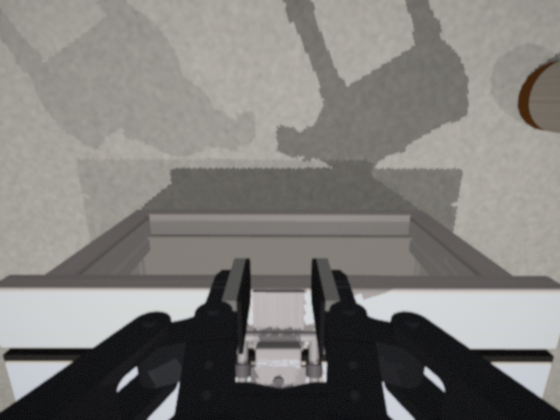

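View pics/prof_w14.png

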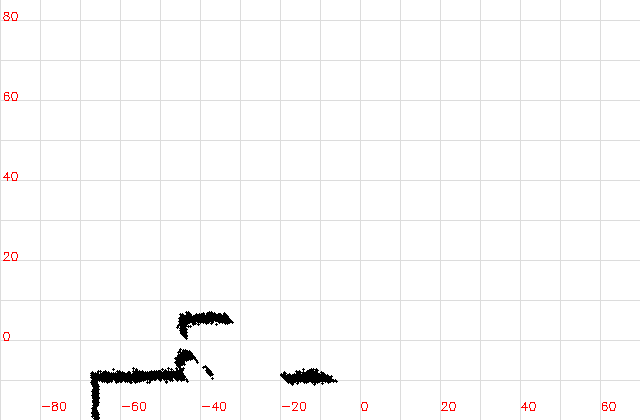

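The profile and image show the crossbar already under the nose (bar front −46, nose edge ≈ −44.5, so about +1.5). The open fingers' inner faces at ±13 pass beside it. I'll go down and push it further in.

>>> jog_arm(
  turn=[
    [0,0,0],
    [0,0,0],
    [0,0,0],
    [0,0,0],
    [0,0,0],
  ],
  slide=[
    [0,6,0],
    [0,4,0],
    [10,0,0],
    [10,0,0],
    [4,0,0],
  ],
  grip=[32,32,32,32,32],
)

```text
time: 21.75
tool_pos: [0.4821, 0.1096, 0.2217]
tcp_rot: [-1.555, 0.264, -0.265]
wrist_force: [0.2, -0.6, 0.6]
width: 0.326
```

>>> jog_arm(
  turn=[
    [0,0,0],
    [0,0,0],
    [0,0,0],
    [0,0,0],
  ],
  slide=[
    [2,0,0],
    [1,0,0],
    [1,0,0],
    [0,0,0],
  ],
  grip=[32,32,32,32],
)

```text
time: 22.15
tool_pos: [0.4836, 0.109, 0.2215]
tcp_rot: [-1.554, 0.266, -0.263]
wrist_force: [-3.3, 1.2, 2.0]
width: 0.321
```

>>> jog_arm(
  turn=[
    [0,0,0],
    [0,0,0],
    [0,0,0],
    [0,0,0],
  ],
  slide=[
    [1,0,0],
    [1,0,0],
    [0,0,0],
    [0,0,0],
  ],
  grip=[32,32,32,32],
)

```text
time: 22.55
tool_pos: [0.4847, 0.1085, 0.2215]
tcp_rot: [-1.554, 0.267, -0.262]
wrist_force: [-7.2, 2.4, 4.1]
width: 0.323
```

Run:
```python
from h import *
report('w15.png')
```

```text
t 22.6 F [-6.1  2.1  4.8] tip [-53.1   0.1  -7.6]
lever_tip 0.9 [-16.    3.9   0.7] [286.9 356.4]
loop_bar 0.71 [-40.9   5.2  -5.4] [290.  302.1]
loop 0.71 [-27.3  11.    1.4] [303.  336.9]
```

View pics/prof_w15.png

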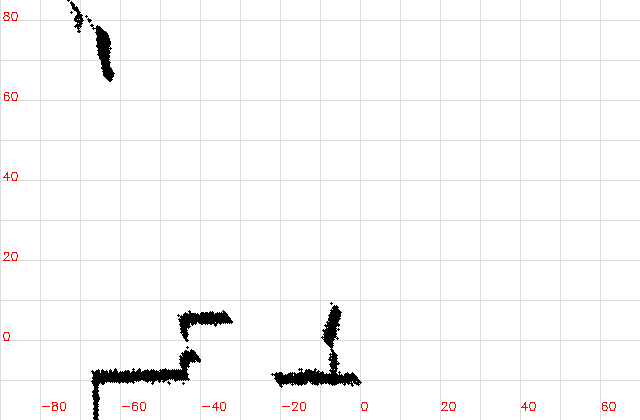

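View pics/w15.png

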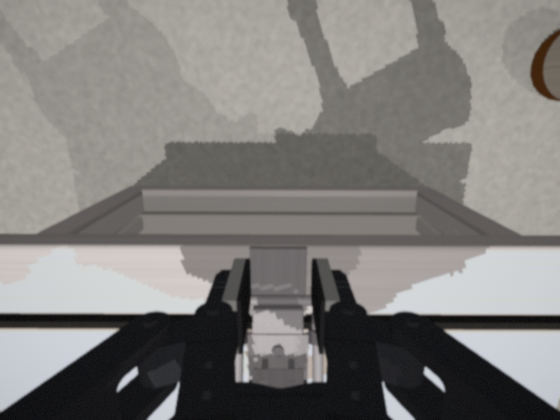

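The bar is visible between the fingers, now with its front at −44.5 (centre ≈ +2.5). I'll push 2–3 mm more.

>>> jog_arm(
  turn=[
    [0,0,0],
    [0,0,0],
    [0,0,0],
    [0,0,0],
    [0,0,0],
  ],
  slide=[
    [1,0,0],
    [1,0,0],
    [0.5,0,0],
    [0,0,0],
    [0,0,0],
  ],
  grip=[32,32,32,32,32],
)

```text
time: 23.25
tool_pos: [0.4863, 0.108, 0.2214]
tcp_rot: [-1.554, 0.268, -0.26]
wrist_force: [-8.4, 2.3, 6.6]
width: 0.32
```

Run:
```python
from h import *
report('w16.png')
```

```text
t 23.3 F [-8.1  3.2  5.7] tip [-51.4   0.1  -7.5]
lever_tip 0.82 [-9.1  4.3  4.9] [287.9 372.3]
loop_bar 0.94 [-42.7  10.1  -7.1] [300.6 293.5]
loop 0.68 [-22.9  12.3   6.9] [306.4 350.2]
```

View pics/prof_w16.png

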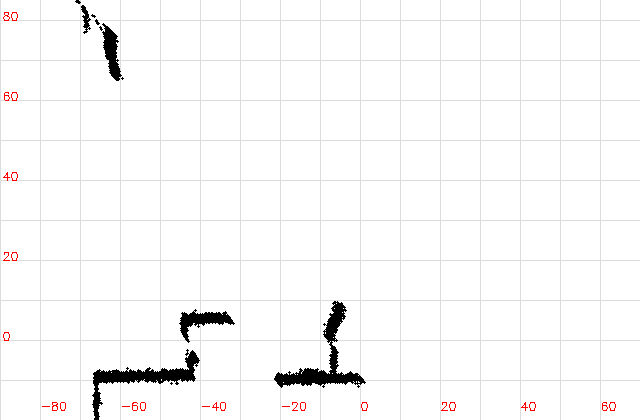

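The bar centre is now ≈ +4 mm behind the nose edge, on the foot. I'll back away, shut the fingers, rise and check the lever.

>>> jog_arm(
  turn=[
    [0,0,0],
    [0,0,0],
    [0,0,0],
    [0,0,0],
    [0,0,0],
  ],
  slide=[
    [-8,0,0],
    [-20,0,0],
    [-10,-20,0],
    [0,-35,0],
    [0,-30,0],
  ],
  grip=[32,32,0,0,0],
)

```text
time: 23.95
tool_pos: [0.4526, 0.1197, 0.3075]
tcp_rot: [-1.555, 0.263, -0.265]
wrist_force: [0.6, -0.2, -0.3]
width: 0.004
```

>>> jog_arm(
  turn=[
    [0,0,0],
    [0,0,0],
    [0,0,0],
  ],
  slide=[
    [0,-10,0],
    [0,0,0],
    [0,0,0],
  ],
  grip=[0,0,0],
)

```text
time: 24.25
tool_pos: [0.4524, 0.1196, 0.3153]
tcp_rot: [-1.555, 0.265, -0.264]
wrist_force: [0.9, -1.5, -0.4]
width: 0.002
```

Run:
```python
from h import *
report('w17.png')
```

```text
t 24.3 F [-0.5 -0.4 -0.8] tip [-87.5  -0.4  85.6]
lever_tip 0.84 [11.1 -3.4 38.7] [274.5 373.5]
loop 0.62 [-37.9   1.3 -12.6] [281.6 271.5]
```

View pics/prof_w17.png

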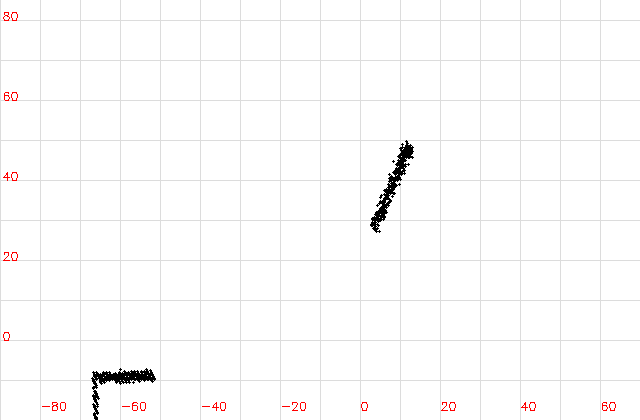

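View pics/w17.png

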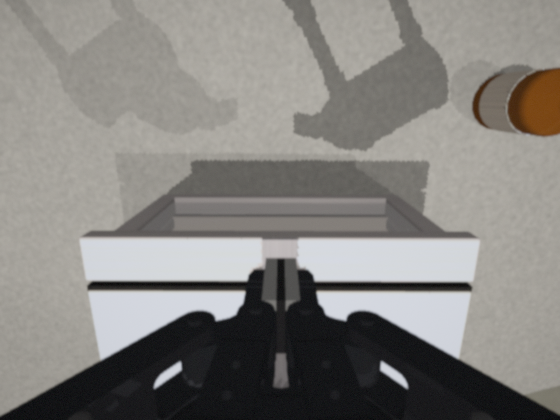

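The lever's door face runs (3,28)→(12,49), so lever ≈ 1.33 and it followed the loop. Now I'll bring the shut fingers to its door side.

>>> jog_arm(
  turn=[
    [0,0,0],
    [0,0,0],
    [0,0,0],
    [0,0,0],
    [0,0,0],
  ],
  slide=[
    [35,15,0],
    [30,15,0],
    [10,10,0],
    [6,0,0],
    [4,0,0],
  ],
  grip=[0,0,0,0,0],
)

```text
time: 24.95
tool_pos: [0.5326, 0.0916, 0.2758]
tcp_rot: [-1.555, 0.266, -0.263]
wrist_force: [-0.6, -0.7, 1.2]
width: 0.003
```

>>> jog_arm(
  turn=[
    [0,0,0],
    [0,0,0],
    [0,0,0],
    [0,0,0],
    [0,0,0],
  ],
  slide=[
    [3,0,0],
    [3,0.5,0],
    [3,1,0],
    [3,1,0],
    [0,0,0],
  ],
  grip=[0,0,0,0,0],
)

```text
time: 25.45
tool_pos: [0.544, 0.088, 0.2744]
tcp_rot: [-1.554, 0.265, -0.264]
wrist_force: [-5.7, 2.1, 3.1]
width: -0.003
```

Run:
```python
from h import *
report('w18.png')
q=eyes.read_camera('scene'); u,v=proj(q,wor([-.03,0,.01])).astype(int); cv2.imwrite(f'pics/scene18.png',cv2.resize(q['img'][v-35:v+35,u-45:u+45],None,fx=8,fy=8,interpolation=cv2.INTER_CUBIC)[:,:,::-1])
```

```text
t 25.5 F [-4.7  2.2  3. ] tip [ 9.7  0.6 45.4]
lever_tip 0.95 [-3.4 -0.2  8.7] [278.1 222. ]
loop_bar 0.92 [-35.6  11.5  -1.8] [299.7 160. ]
loop 0.63 [-16.4   5.2   6.1] [288.1 197.7]
```

View pics/scene18.png

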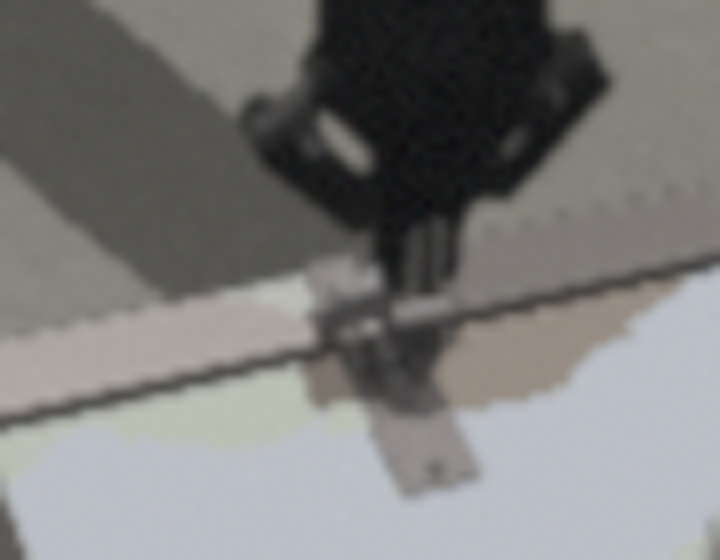

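View pics/w18.png

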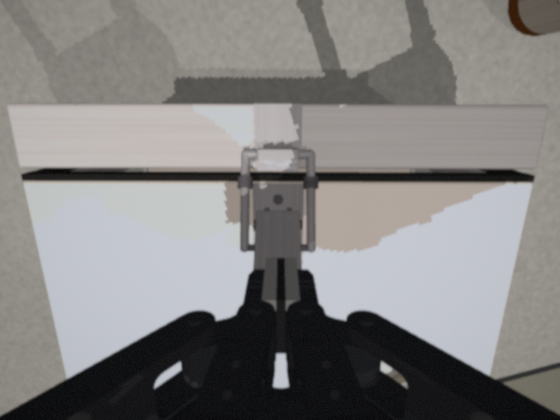

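This view shows the loop's legs around the keeper with the crossbar at (279,155), and the lever pushed at ~5 N. I'll check the bar's profile.

View pics/prof_w18.png

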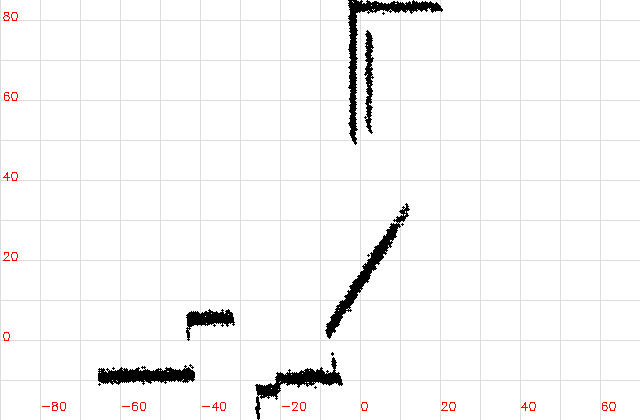

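Run:
```python
from h import *
im=cv2.imread('pics/w18.png')[130:270,200:360]; cv2.imwrite('pics/w18c.png',cv2.resize(im,None,fx=4.5,fy=4.0,interpolation=cv2.INTER_CUBIC))
p=eyes.read_camera('wrist'); X,ok=cloud(p); Y=cab(X)*1000
m=ok&(abs(abs(Y[...,1])-14)<2)&(Y[...,2]>-8)&(Y[...,2]<30)&(Y[...,0]<-25)
print(np.round(Y[m][::6],0).tolist())
```

```text
[[-60.0, -13.0, -7.0], [-49.0, -13.0, -8.0], [-41.0, -15.0, -5.0], [-41.0, 13.0, -5.0], [-41.0, -16.0, -3.0], [-41.0, -12.0, -4.0], [-40.0, 15.0, -5.0], [-40.0, -13.0, -2.0], [-40.0, 14.0, -2.0], [-39.0, -15.0, -4.0], [-40.0, 13.0, -4.0], [-39.0, -16.0, -5.0], [-39.0, -12.0, -4.0], [-39.0, 15.0, -4.0], [-38.0, -14.0, -4.0], [-39.0, 13.0, -3.0], [-38.0, -15.0, -4.0], [-38.0, 12.0, -4.0], [-38.0, 15.0, -2.0], [-37.0, -14.0, -5.0], [-38.0, 14.0, -3.0], [-37.0, -15.0, -4.0], [-37.0, 13.0, -5.0], [-36.0, 15.0, -4.0], [-36.0, 15.0, -1.0], [-34.0, 15.0, -4.0], [-33.0, 16.0, -1.0], [-31.0, 16.0, -1.0], [-30.0, 16.0, -1.0], [-28.0, 15.0, -1.0], [-27.0, -15.0, 2.0], [-28.0, 15.0, 2.0], [-27.0, 14.0, 1.0], [-26.0, -15.0, 2.0], [-27.0, 15.0, 3.0], [-26.0, 14.0, 1.0], [-25.0, -15.0, 3.0], [-26.0, 16.0, 5.0]]
```

View pics/w18c.png

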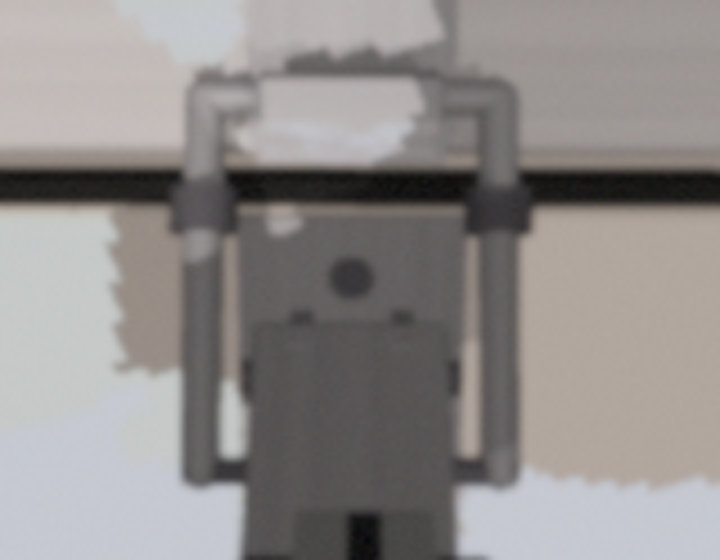

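Hooked well: bar about +4 mm behind the nose edge and 10.5 mm below its top, lever ≈ 1.17, and the fingertip corner sits on the lever as computed. I'll swing it down along the arc.

>>> jog_arm(
  turn=[
    [0,0,0],
    [0,0,0],
    [0,0,0],
    [0,0,0],
  ],
  slide=[
    [2,1.2,0],
    [2,1.2,0],
    [2,1.2,0],
    [0,0,0],
  ],
  grip=[0,0,0,0],
)

```text
time: 26.15
tool_pos: [0.5497, 0.086, 0.271]
tcp_rot: [-1.554, 0.264, -0.264]
wrist_force: [-5.8, 1.8, 3.8]
width: 0.0
```

>>> jog_arm(
  turn=[
    [0,0,0],
    [0,0,0],
    [0,0,0],
    [0,0,0],
  ],
  slide=[
    [2,1.5,0],
    [2,1.5,0],
    [0,0,0],
    [0,0,0],
  ],
  grip=[0,0,0,0],
)

```text
time: 26.55
tool_pos: [0.5533, 0.0848, 0.268]
tcp_rot: [-1.554, 0.265, -0.264]
wrist_force: [-6.1, 2.6, 4.6]
width: 0.002
```

Run:
```python
from h import *
report('w19.png')
```

```text
t 26.6 F [-5.3  2.2  3.4] tip [19.6  0.7 39. ]
lever_tip 0.91 [ 2.6 -2.7  9.4] [273.  219.5]
loop_bar 0.96 [-26.4  -5.3  -2.9] [268.4 160.1]
loop 0.74 [-14.1   7.2   2.7] [292.1 185.4]
```

View pics/prof_w19.png

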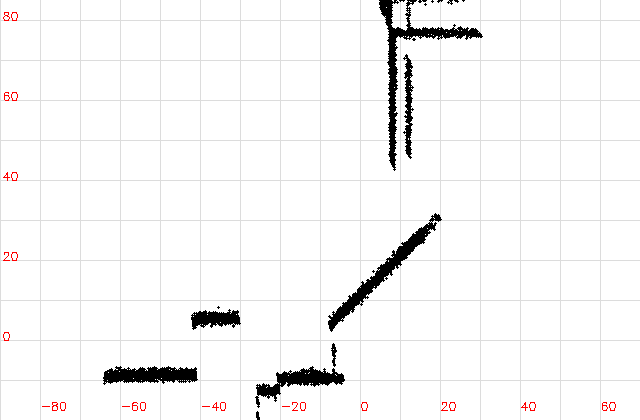

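Lever ≈ 0.93 and the nose has begun to move in; load is ~7 N. I'll continue.

>>> jog_arm(
  turn=[
    [0,0,0],
    [0,0,0],
    [0,0,0],
    [0,0,0],
  ],
  slide=[
    [2,2,0],
    [2,2,0],
    [1.8,2,0],
    [0,0,0],
  ],
  grip=[0,0,0,0],
)

```text
time: 27.15
tool_pos: [0.5591, 0.0828, 0.2622]
tcp_rot: [-1.554, 0.264, -0.264]
wrist_force: [-6.0, 2.1, 3.9]
width: 0.001
```

>>> jog_arm(
  turn=[
    [0,0,0],
    [0,0,0],
    [0,0,0],
    [0,0,0],
  ],
  slide=[
    [1.6,2,0],
    [1.5,2,0],
    [1.4,2,0],
    [0,0,0],
  ],
  grip=[0,0,0,0],
)

```text
time: 27.55
tool_pos: [0.5638, 0.0812, 0.2563]
tcp_rot: [-1.554, 0.263, -0.265]
wrist_force: [-3.9, 1.7, 4.3]
width: 0.002
```

Run:
```python
from h import *
report('w20.png')
```

```text
t 27.6 F [-3.7  1.4  5. ] tip [30.7  0.7 27.3]
lever_tip 0.83 [ 5.3 -2.3  7. ] [273.1 209.4]
loop_bar 0.89 [-32.9  16.5  -4. ] [312.2 127.6]
loop 0.93 [-13.5   4.8   3.9] [288.  170.3]
```

View pics/prof_w20.png

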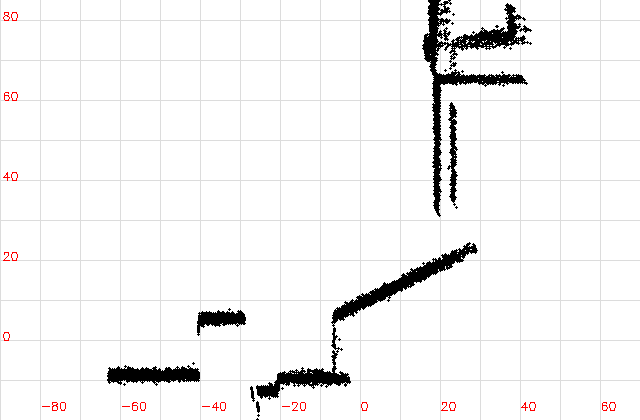

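Lever ≈ 0.6 and the nose is at −40.5 (drawn in about 4 mm). I'll continue through dead centre.

>>> jog_arm(
  turn=[
    [0,0,0],
    [0,0,0],
    [0,0,0],
    [0,0,0],
  ],
  slide=[
    [1.2,2,0],
    [1.2,2,0],
    [1,2,0],
    [0,0,0],
  ],
  grip=[0,0,0,0],
)

```text
time: 28.15
tool_pos: [0.5676, 0.0798, 0.2495]
tcp_rot: [-1.554, 0.263, -0.266]
wrist_force: [0.2, -0.9, 2.3]
width: -0.004
```

>>> jog_arm(
  turn=[
    [0,0,0],
    [0,0,0],
    [0,0,0],
    [0,0,0],
  ],
  slide=[
    [0.7,2,0],
    [0.7,2,0],
    [0.5,2,0],
    [0,0,0],
  ],
  grip=[0,0,0,0],
)

```text
time: 28.55
tool_pos: [0.5679, 0.079, 0.2421]
tcp_rot: [-1.555, 0.266, -0.263]
wrist_force: [-0.2, -1.0, 0.8]
width: -0.003
```

>>> jog_arm(
  turn=[
    [0,0,0],
    [0,0,0],
    [0,0,0],
    [0,0,0],
  ],
  slide=[
    [0.5,1.5,0],
    [0.5,1.5,0],
    [0,1.5,0],
    [0,0,0],
  ],
  grip=[0,0,0,0],
)

```text
time: 28.95
tool_pos: [0.5691, 0.0789, 0.2384]
tcp_rot: [-1.555, 0.265, -0.264]
wrist_force: [-0.4, 0.5, 0.2]
width: -0.002
```

Run:
```python
from h import *
report('w21.png')
```

```text
t 29.0 F [-0.1 -0.4 -0.2] tip [36.6  0.4  9.6]
lever_tip 0.7 [ 2.7 -5.2  3.9] [266.9 201.5]
loop_bar 0.59 [-24.9  -0.9  -6.8] [276.9 135.3]
loop 0.55 [-12.6  -3.1  -3.2] [271.7 164.3]
```

View pics/prof_w21.png

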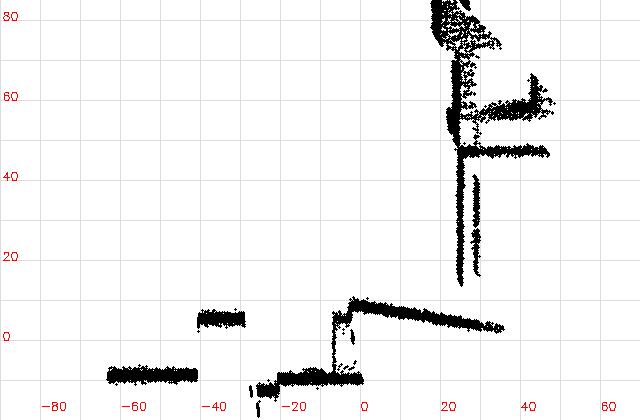

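It snapped over: the lever face slopes −0.16 (angle 0) with no force on the tool. I'll retreat upward and check.

>>> jog_arm(
  turn=[
    [0,0,0],
    [0,0,0],
    [0,0,0],
    [0,0,0],
    [0,0,0],
  ],
  slide=[
    [0,-15,0],
    [0,-35,0],
    [0,-40,0],
    [-20,-20,0],
    [0,0,0],
  ],
  grip=[0,0,0,0,0],
)

```text
time: 29.65
tool_pos: [0.5516, 0.0863, 0.3554]
tcp_rot: [-1.552, 0.257, -0.271]
wrist_force: [0.2, -0.3, 0.0]
width: -0.0
```

Run:
```python
from h import *
p,Y=report('w22.png')
X,ok=cloud(p); m=ok&(abs(abs(Y[...,1])-14)<1.5)&(Y[...,2]>-8)&(Y[...,2]<10)&(Y[...,0]<-25)
print(np.round(Y[m][::3],0).tolist())
im=p['img']; cv2.imwrite('pics/w22b.png',cv2.resize(im,(800,600))[:,:,::-1])
```

```text
t 29.7 F [ 0.4 -0.  -0.8] tip [ 17.5   1.1 123.7]
lever_tip 0.92 [12.8 -3.5  0.7] [272.8 192.8]
loop_bar 0.91 [-30.6  12.1  -5.2] [293.1 136.4]
loop 0.61 [-12.8   2.3  -4.5] [280.2 159.6]
[[-60.0, -13.0, -8.0], [-40.0, -13.0, -8.0], [-38.0, -15.0, -5.0], [-38.0, 13.0, -3.0], [-38.0, 15.0, -4.0], [-37.0, -13.0, -3.0], [-37.0, 14.0, -3.0], [-36.0, -15.0, -3.0], [-36.0, 13.0, -2.0], [-36.0, 15.0, -4.0], [-36.0, -14.0, -3.0], [-36.0, 13.0, -3.0], [-35.0, -15.0, -2.0], [-35.0, -13.0, -3.0], [-35.0, 15.0, -2.0], [-34.0, -13.0, -3.0], [-34.0, 14.0, -3.0], [-33.0, -15.0, -2.0], [-33.0, -13.0, -5.0], [-33.0, 14.0, -3.0], [-33.0, 15.0, -4.0], [-30.0, -13.0, -8.0], [-29.0, 15.0, -5.0], [-27.0, 15.0, -3.0]]
```

View pics/prof_w22.png

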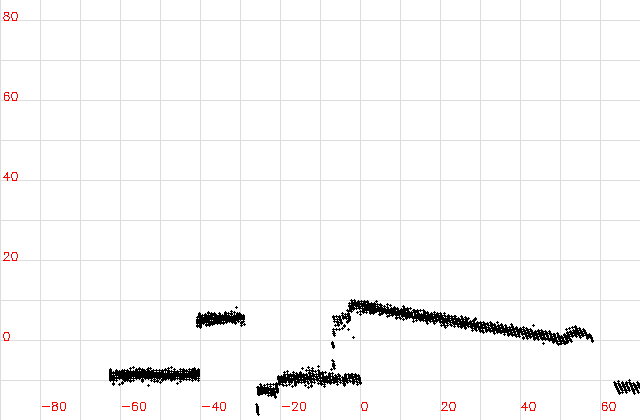

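View pics/w22b.png

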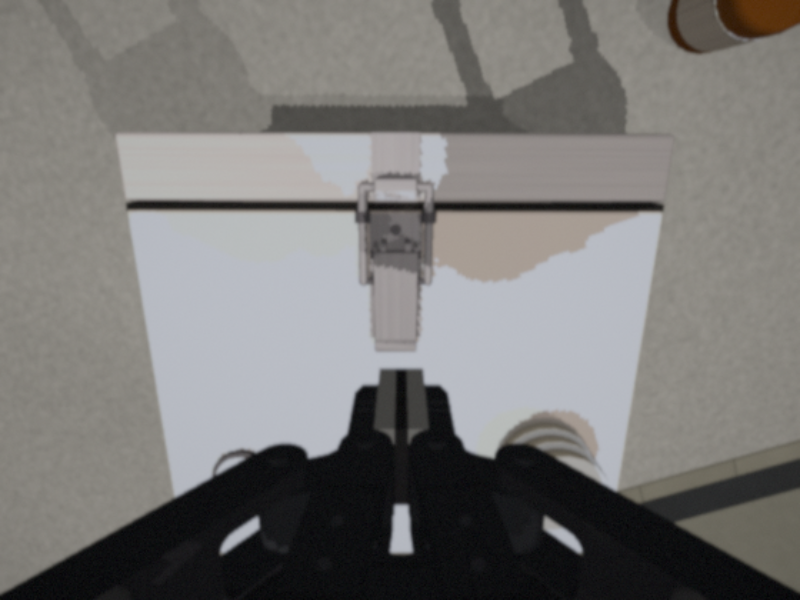

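The lever lies flat at −0.16 slope, the crossbar is ≈ 5 mm behind the nose edge and ≈ 10 mm below its top, the gap has narrowed by about 4 mm, and the arm is clear. I'll hand in.

Run:
```python
from h import *
p=eyes.read_camera('top')
for t in ['dishes_mid','reagent_mid','tip_box_mid']:
    print(t,[np.round(w(p,x['xyz']),3) for x in nets.search_frame(t,p)[:1]])
print(bot.finish_job())
```

```text
dishes_mid [array([0.467, 0.376, 0.104])]
reagent_mid [array([0.468, 0.375, 0.102])]
tip_box_mid [array([ 0.507, -0.443,  0.095])]
the job is handed in; nothing more can be done
None
```

The draw latch is closed and the door is drawn tight. I handed the job in after about 30 s, and it returned no verdict.

**What I did**
1. I tipped the lever over to about 2.1 rad.
2. I pressed the loop down in front of the keeper's nose.
3. I pushed the crossbar back under the nose. The shut fingers met the nose with the bar only about 1 mm under it, so I used the two half-open fingers either side of the nose to push it fully home.
4. I swung the lever down in an arc until it snapped over centre.

The highest force I read was about 13 N, when the pads met the nose. The lever swing took about 5–8 N.

**Last checks before hand-in**
- **Lever:** it lies flat, with its face sloping about −0.16, so its angle is about 0.
- **Crossbar:** it is about 5 mm behind the nose's edge and about 10 mm below its top.
- **Door:** it is drawn in by about 4 mm of the original 5.
- **Arm:** it is clear of everything.
- **Tip box and bottle:** the last readings match the first ones to within a few mm.
- **Dishes:** the last search returned a point on the bottle instead, so their position was not confirmed. I never touched them, and they are visible on the cabinet top in the last wrist picture.

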